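# Pack the dressing jar and snap the lunchbox shut

### The job

Stand the short glass dressing jar upright in the empty half of the lunchbox, setting it down rather than dropping it. Then swing the lunchbox lid over and press its latch edge down against the rubber seal until the clip snaps over the lid's bar and holds the lid shut by itself. Press slowly and only as hard as the clip needs, for the lid cracks above about 25 N, and leave the other things on the counter where they are.

Things in the scene. Friction and masses are not known exactly. Their poses are not given: they have to be found in the camera images.
- lunchbox: Fixed pale grey-green lunchbox, 160 mm (its x) by 220 mm (its y) by 75 mm high, walls and floor 5 mm. Origin: centre of its underside, z up. The clip is mid-way along its -x side (facing the robot's right, +-20 degrees), the hinge along its +x side. A divider 25 mm high at y = 0 parts it: two rice cakes, 26 mm high, in the -y half; the +y half is empty (x -75 to 75, y 2 to 105 mm).
- empty_half (a point): Point on the inner floor of the empty half, 5 mm above the box's underside, a good place for the jar (lunchbox frame: x -10, y 54, z 5 mm). The rubber seal inside the rim narrows the mouth by about 12 mm all round and stands up to 13 mm above the rim at the latch side.
- jar: Loose short glass jar with a white screw cap, 44 mm in diameter and 60 mm high, about 120 g, upright on the counter, closed. Origin at the centre of its underside. The taller, slimmer white bottle near it is not the jar, and they may have swapped places.
- lid (a joint): Lid angle in rad: 0 level with the rim, 1.57 upright; starts at 1.5 to 1.85. A stiff hinge holds it where it is left (about 1 N at the edge moves it). It meets the seal at 0.086; let go before the clip catches, it rises there again. The clip is height-adjustable and may be set anywhere over 8.5 mm, so the catching angle, 0.006 to 0.062, is not known beforehand; 1.5 mm lower is a hard stop.
- lid_hinge (a point): Point on the hinge line, mid-width, at rim height (lunchbox frame: x 80, y 0, z 75 mm). It turns with the lid: the lid extends from here along its own -x, the hinge line is its y. The lid plate is 162 mm long, 220 mm wide; its underside is 0.5 mm and its top 6.5 mm from here along the lid's own z.
- lid_press (a point): The place to press: on the lid's upper face, 137 mm from the hinge line, mid-width, 25 mm from the latch edge. Its z is the outward normal of the upper face. Pressed here, the clip catches at about 8 to 14 N; then the force rises steeply at the hard stop. The lid cracks above 25 N.
- clip (a joint): How far the clip's sprung tongue is pushed outward, in m: 0 at rest, about 0.003 while the lid's bar rides over its nose, 0 again once it has snapped over the bar. The tongue, 30 mm wide, stands 16 to 26 mm above the rim just outside the latch edge.
- shaker: Bystander: slim white seasoning bottle, 38 mm in diameter, 85 mm high, loose. Origin at the centre of its underside.
- cup: Bystander: white cup, 72 mm across, 75 mm high, loose. Origin at the centre of its underside.
- soap: Bystander: white pump soap bottle, 68 mm across, 175 mm high, loose. Origin at the centre of its underside.
Things that resemble listed ones, but are neither listed nor needed, are in the scene too. Leave any blue or red look-alike of the jar alone.

How it is judged:
On the way, in this order (a step that is already met when the one before it is completed fails the run):
1. the jar stands upright on the floor of the empty half and is let go (y of jar in the frame of lunchbox between 0.002 and 0.105 m and x of jar in the frame of lunchbox between -0.075 and 0.075 m and z of jar in the frame of lunchbox below 0.01 m and angle between jar's own z axis and vertical below 0.15 rad and contact force between the fingers and jar below 0.1 N), for 0.2 s.
2. the lid is down past the catch and the clip has sprung back over its bar (value of joint lid below 0.072 rad and value of joint clip below 0.0015 m), for 0.2 s.
At the end, for the whole second after the job is handed in: The lid stays latched by itself (lid angle under 0.072 rad, clip back within 1.5 mm of rest), and the jar stands at rest in the empty half, upright within 0.15 rad, its foot within 10 mm of the box's underside level (all of step 2 and y of jar in the frame of lunchbox between 0.002 and 0.105 m and x of jar in the frame of lunchbox between -0.075 and 0.075 m and z of jar in the frame of lunchbox below 0.01 m and angle between jar's own z axis and vertical below 0.15 rad and linear speed of jar below 0.03 m/s); the robot touches nothing.
It fails at once if the lid is pressed or struck with more than 25 N (contact force between any of the fingers, the arm and lid above 25 N).
It fails at once if the jar is dropped (falls free faster than 0.7 m/s) (contact force between the fingers and jar below 0.05 N and linear speed of jar above 0.7 m/s).
It fails at once if the jar is tipped over (beyond 0.8 rad) (angle between jar's own z axis and vertical above 0.8 rad).
It fails at once if a bystander is moved by more than 30 mm (distance of any of shaker, cup, soap from where it was at the start of the episode above 0.03 m).
It also fails if it takes over 61 s, if anything falls off the work surface, if the arm or the gripper's body presses on something with over 40 N, if the wrist force passes 120 N, or if a joint passes its speed limit or range.

### The arm

A 6-joint arm with a two-finger parallel gripper is mounted at the origin on the work surface. World frame = base frame: x ahead of the robot, y to its left, z up, the work surface at z = 0. Lengths are in m, angles in rad, forces in N, time in s.
With the tool pointing down it reaches from about 0.375 to 0.9 m from the base axis. Payload 3.1 kg.
Tool frame: the origin (TCP) lies on the centre line of the jaws, within the pads' length; the fingertips stand 19 mm ahead of it and the grasp point (between the pads) is the TCP; z points along the fingers, y is the line along which they close (so a half turn about z gives the same grasp; the last joint's range is limited). The gripper opens to 85 mm and grips with 20 to 120 N. Pads are 22 mm wide; open, the fingers measure 114 mm over their backs; the gripper's body (76 mm by 85 mm) begins 54 mm behind the grasp point. The pads swing forward as they close: fully open they stand 13 mm farther back than shut.
Start: joints at [-1.403, 0.527, 1.433, -0, 1.181, -0.178], TCP at [0.212, -0.588, 0.227] pointing down, gripper open.
Joint ranges: [-3.08, 3.08], [-0.75, 2.2], [0.22, 2.44], [-1.43, 4.57], [0, 2.65], [-2.85, 2.85]. Speed limits (rad/s): [2.79, 2.79, 3.14, 3.14, 3.14, 3.14].

### API

Orientations are given as a unit quaternion [x, y, z, w].
In Python, from station import manip gives the robot as it stands.
- The arm moves only by the tool servo_tool, never from a script. Its argument "rows" is a list that holds one entry, the list of rows, each a list of 7 numbers: the turn, a rotation vector about the tool's x, y, z in degrees, then the shift along the tool's x, y, z in m, then the gripper command: -1 is shut, 1 is fully open, values between are in proportion. In form: [[[wx, wy, wz, tx, ty, tz, jaw], ...]]. A call has 1 to 8 rows; each row shifts and turns the commanded pose from where the row before left it, along the tool's axes as they then stand; what a row does not reach is not made up. A row lasts 1/12 s, in which the tool goes at most 41.7 mm and 7.16 degrees, less where a joint would pass 70% of its speed; a pose out of reach is approached as far as the arm can. A call is refused whole if a number of a shift passes 0.0417 or a number of a turn 7.16, either way. A call with a gripper value outside its range is refused whole. The fingers move at their own pace and stop on an object; "squeeze" is the grip in N (left out, the last holds). Time passes only in rows, so rows that do not move let the fingers close. It gives the time, the measured TCP pose, the force, the opening and the grip force at its end, in the units of the state.
- manip.sense(): the state, without advancing time (a new reading comes with each control period).
- manip.snapshot(name): name is "side" or "top" or "wrist"; returns the picture (384x512x3 uint8, blue, green, red); there is no depth.
- manip.camera_info(name): a dict with "K" (3x3 intrinsics, pixels), "camera_from_world" (4x4, takes a point from world to camera coordinates). Camera axes: x right, y down, z forward; pixel columns grow to the right and rows downward; lengths in m; the calibration is good to about 2 mm. A picture is of the moment at which its call begins: read the wrist's pose just before it. camera_info takes no time and is no camera call; for the wrist camera it gives the pose at the moment of the call.
- manip.sign_off(): hands the job in; it is judged then, once.
The state is a dict: "t": time; "q": joint angles; "qd": joint speeds; "tau": joint torques, N m; "tcp_pos": TCP position; "tool_rot": TCP orientation; "force": force on the tool from outside, world axes, zero at the start; "ft_torque": the same for the moment, N m; "finger_gap": opening from 0.0 (shut) to 1.0 (fully open); "gripper_force": force on a finger pad.
Only numpy, scipy, OpenCV 4.12 (cv2) and the standard library are available. Lean on these libraries where they do the work, as an engineer would, in place of code of your own. Each camera call takes 0.05 s, during which the arm holds its last target. There are 200 camera calls.

## Working session

There is one attempt and no reset: what is moved stays moved. The work goes in short steps, Python scripts to look and compute and a tool call to move; the robot and the scene stay as the last step left them, time stands still between calls to the robot, and variables do not carry over. Pictures are saved under pics/ and viewed, at most 10 in all, crops included, and the job is handed in when it is done.

Besides the shell and the picture viewer there is one more tool, called after "Call:" as name([rows], argument=value, ...), one row to a line, values as JSON. servo_tool: Moves the arm, as the interface text tells. Its arguments: {"type":"object","properties":{"rows":{"type":"array","items":{"type":"array","items":{"type":"array","items":{"type":"number"}}}},"squeeze":{"type":"number"}},"required":["rows"]}

```bash
mkdir -p pics; python3 - <<'E'
from station import manip
import cv2, numpy as np
s=manip.sense(); print({k:np.round(v,3).tolist() for k,v in s.items()})
a=manip.snapshot("side"); b=manip.snapshot("top"); c=manip.snapshot("wrist")
for n,i in zip(("side","top","wrist"),(a,b,c)): cv2.imwrite(f"pics/{n}0.png",i)
for n in ("side","top"):
    ci=manip.camera_info(n); print(n,np.round(ci["K"],1).tolist(),np.round(ci["camera_from_world"],4).tolist())
cv2.imwrite("pics/both0.png",cv2.resize(np.hstack([a,b]),(800,300)))
E
```

```text
{'t': 0.0, 'q': [-1.403, 0.528, 1.434, -0.0, 1.181, -0.178], 'qd': [-0.0, -0.0, 0.0, -0.001, -0.001, 0.0], 'tau': [-0.0, -44.235, -17.802, -0.0, 0.008, -0.0], 'tcp_pos': [0.212, -0.587, 0.226], 'tool_rot': [0.985, 0.173, 0.0, -0.001], 'force': [-0.173, 0.047, -0.719], 'ft_torque': [-0.026, -0.014, -0.044], 'gripper_force': 0.0, 'finger_gap': 0.999}
side [[460.4, 0.0, 263.7], [0.0, 460.4, 193.5], [0.0, 0.0, 1.0]] [[-0.7743, 0.6327, -0.0126, 0.513], [0.4862, 0.5821, -0.6517, -0.1722], [-0.405, -0.5108, -0.7584, 1.4065], [0.0, 0.0, 0.0, 1.0]]
top [[498.7, 0.0, 257.3], [0.0, 498.7, 197.4], [0.0, 0.0, 1.0]] [[-0.0267, -0.9991, -0.0324, -0.0636], [-0.9864, 0.0316, -0.1613, 0.5727], [0.1622, 0.0277, -0.9864, 1.0848], [0.0, 0.0, 0.0, 1.0]]
```

View pics/top0.png

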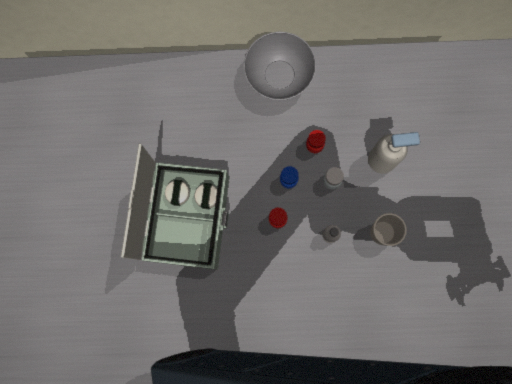

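View pics/side0.png

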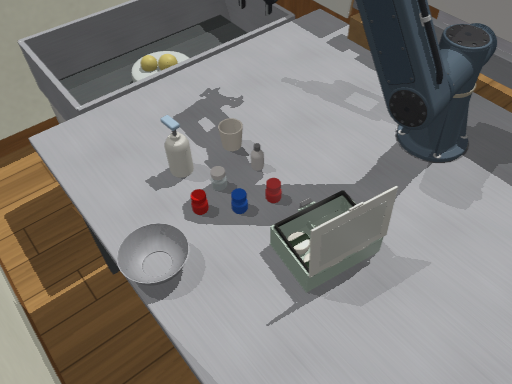

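The top view shows the lunchbox at about (185,215) with the lid up on its left and the clip on its right at (224,215). The jar (short, white cap) is at (334,178), the shaker at (332,233), the cup at (389,230) and the soap at (387,152). The look-alikes are at (316,141), (289,177) and (278,217). The side view agrees, with the jar at (218,178). Next I'll zoom in on the box and measure.

```bash
cat > h.py <<'E'
import numpy as np, cv2
from station import manip
def ray(ci,px):
    T=np.array(ci["camera_from_world"]);K=np.array(ci["K"]);R=T[:3,:3]
    return -R.T@T[:3,3], R.T@np.linalg.inv(K)@np.array([px[0],px[1],1.])
def onz(ci,px,z):
    o,d=ray(ci,px); return o+d*(z-o[2])/d[2]
def proj(ci,p):
    T=np.array(ci["camera_from_world"]);K=np.array(ci["K"]); c=T[:3,:3]@np.asarray(p)+T[:3,3]; u=K@c; return u[:2]/u[2]
E
python3 - <<'E'
from h import *
top=cv2.imread("pics/top0.png"); ci=manip.camera_info("top")
crop=cv2.resize(top[130:280,110:360],(800,480),interpolation=cv2.INTER_CUBIC); cv2.imwrite("pics/crop0.png",crop)
for n,p,z in (("jar",(334,176),.06),("shaker",(332,231),.085),("cup",(389,228),.075),("red1",(316,138),.06),("blue",(289,175),.06),("red2",(278,216),.06)): print(n,np.round(onz(ci,p,z),3))
hsv=cv2.cvtColor(top,cv2.COLOR_BGR2HSV)
m=((top.max(2)<45)).astype(np.uint8)*255; m[:, :120]=0; m[:,260:]=0; m[:140]=0; m[290:]=0
cs,_=cv2.findContours(m,cv2.RETR_EXTERNAL,cv2.CHAIN_APPROX_NONE)
for c in cs:
    if cv2.contourArea(c)>500:
        r=cv2.minAreaRect(c); b=cv2.boxPoints(r); print(r); print(np.round([onz(ci,p,.078) for p in b],3))
E
```

```text
jar [ 0.611 -0.254  0.06 ]
shaker [ 0.486 -0.24   0.085]
cup [ 0.489 -0.365  0.075]
red1 [ 0.701 -0.218  0.06 ]
blue [ 0.617 -0.153  0.06 ]
red2 [ 0.525 -0.126  0.06 ]
((183.7110137939453, 214.21009826660156), (66.9009017944336, 94.37867736816406), 7.001267433166504)
[[ 0.442  0.167  0.078]
 [ 0.65   0.143  0.078]
 [ 0.626 -0.006  0.078]
 [ 0.42   0.022  0.078]]
```

View pics/crop0.png

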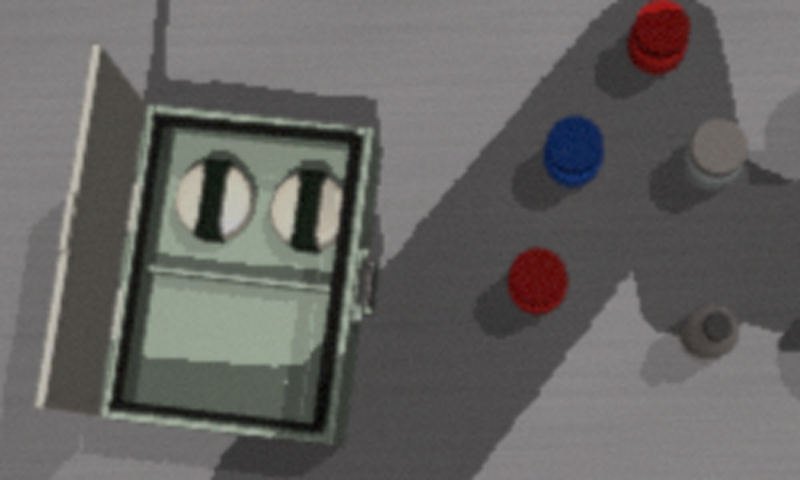

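The crop shows the box rim running from (150,107) to (334,440), with the dark seal just inside it and the clip at (365,285). The jar cap is at (718,147). The box centre is about (0.5345, 0.0815), with box x along (0.125, 0.992). The jar is at about (0.611, -0.254). I'll move above the jar with the closing axis along box x.

Call:
servo_tool([
  [[0,0,6.8,0,0,0,0.5],[0,0,6.8,0,0,0,0.5],[0,0,6.8,0,0,0,0.5],[0,0,6.8,0,0,0,0.5],[0,0,0,0.0272,-0.0292,0,0.5],[0,0,0,0.0272,-0.0292,0,0.5],[0,0,0,0.0272,-0.0292,0,0.5],[0,0,0,0.0272,-0.0292,0,0.5]],
], squeeze=25)

```text
t: 0.82
tcp_pos: [0.336, -0.4845, 0.2262]
tool_rot: [0.998, -0.065, -0.0, -0.0]
force: [0.5, -0.7, -0.5]
finger_gap: 0.751
gripper_force: 0.0
```

Call:
servo_tool([
  [[0,0,0,0.0272,-0.0292,0,0.5],[0,0,0,0.0272,-0.0292,0,0.5],[0,0,0,0.0272,-0.0292,0,0.5],[0,0,0,0.0272,-0.0292,0,0.5],[0,0,0,0.0272,-0.0292,0,0.5],[0,0,0,0.0272,-0.0292,0,0.5],[0,0,0,0.0272,-0.0292,0,0.5],[0,0,0,0.0272,-0.0292,0,0.5]],
])

```text
t: 1.48
tcp_pos: [0.582, -0.2801, 0.2263]
tool_rot: [0.998, -0.064, -0.0, -0.0]
force: [0.1, -1.4, 0.3]
finger_gap: 0.748
gripper_force: 0.0
```

Call:
servo_tool([
  [[0,0,0,0.0272,-0.0292,0,0.5],[0,0,0,0,0,0,0.5],[0,0,0,0,0,0,0.5]],
])

```text
t: 1.73
tcp_pos: [0.6127, -0.2542, 0.2259]
tool_rot: [0.998, -0.062, -0.0, -0.0]
force: [-1.0, -0.8, 0.2]
finger_gap: 0.752
gripper_force: 0.0
```

```bash
python3 - <<'E'
from h import *
from scipy.spatial.transform import Rotation as R
s=manip.sense(); ci=manip.camera_info("wrist"); im=manip.snapshot("wrist"); cv2.imwrite("pics/wrist1.png",im)
print(s["t"],s["tcp_pos"],R.from_quat(s["tool_rot"]).as_matrix().round(3).tolist(),s["finger_gap"])
print(proj(ci,[.611,-.254,.06]),proj(ci,[.611,-.254,0]),proj(ci,s["tcp_pos"]))
import json; json.dump({k:np.array(v).tolist() for k,v in ci.items()},open("ci1.json","w"))
E
```

```text
1.7333 [ 0.6127478  -0.25424003  0.22591725] [[0.992, -0.123, -0.001], [-0.123, -0.992, 0.0], [-0.001, -0.0, -1.0]] 0.7517663168846833
[255.81633397 170.4658618 ] [255.7576138  157.96335604] [256.23782907 247.61364908]
```

View pics/wrist1.png

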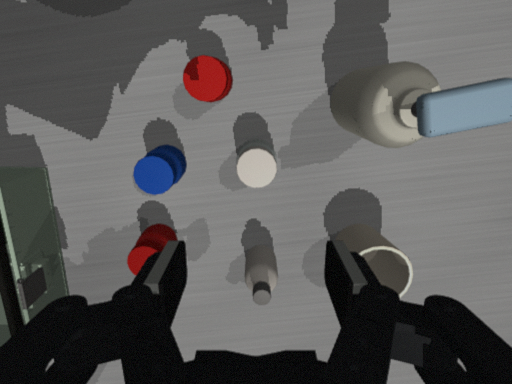

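The wrist view shows the white cap at (257,168), within 1 to 2 mm of the prediction. The fingers are clear of the shaker at (262,280), the blue jar at (155,175) and the soap at (400,105). I'll descend and grip.

Call:
servo_tool([
  [[0,0,0,0,0,0.035,0.5],[0,0,0,0,0,0.035,0.5],[0,0,0,0,0,0.035,0.5],[0,0,0,0,0,0.03,0.5],[0,0,0,0,0,0.025,0.5],[0,0,0,0,0,0.02,0.5],[0,0,0,0,0,0.01,0.5],[0,0,0,0,0,0,0.5]],
])

```text
t: 2.45
tcp_pos: [0.6087, -0.2568, 0.0339]
tool_rot: [0.998, -0.065, -0.003, -0.001]
force: [-0.8, -0.8, 0.3]
finger_gap: 0.747
gripper_force: 0.0
```

Call:
servo_tool([
  [[0,0,0,0,0,0,-0.5],[0,0,0,0,0,0,-0.5],[0,0,0,0,0,0,-0.5],[0,0,0,0,0,0,-0.5],[0,0,0,0,0,0,-0.5],[0,0,0,0,0,0,-0.5]],
], squeeze=30)

```text
t: 2.95
tcp_pos: [0.6127, -0.2572, 0.0383]
tool_rot: [0.998, -0.064, 0.001, 0.001]
force: [0.2, -0.6, 5.5]
finger_gap: 0.454
gripper_force: 30.7
```

Call:
servo_tool([
  [[0,0,0,0,0,-0.01,-0.5],[0,0,0,0,0,-0.02,-0.5],[0,0,0,0,0,-0.03,-0.5],[0,0,0,0,0,-0.035,-0.5],[0,0,0,0,0,-0.035,-0.5],[0,0,0,0,0,-0.035,-0.5],[0,0,0,0,0,-0.02,-0.5],[0,0,0,0,0,0,-0.5]],
])

```text
t: 3.62
tcp_pos: [0.6143, -0.2575, 0.2281]
tool_rot: [0.998, -0.064, 0.005, 0.002]
force: [0.7, -0.1, -0.6]
finger_gap: 0.456
gripper_force: 30.7
```

```bash
python3 - <<'E'
from h import *
s=manip.sense(); print({k:np.round(s[k],4) for k in ("t","tcp_pos","force","finger_gap","gripper_force")})
im=manip.snapshot("side"); ci=manip.camera_info("side"); u=proj(ci,s["tcp_pos"]).astype(int); print(u)
w=manip.snapshot("wrist")
a=cv2.resize(im[u[1]-60:u[1]+60,u[0]-60:u[0]+60],(400,400),interpolation=cv2.INTER_CUBIC)
cv2.imwrite("pics/held.png",np.hstack([a,cv2.resize(w[100:384,100:420],(400,400))]))
E
```

```text
{'t': np.float64(3.6167), 'tcp_pos': array([ 0.6143, -0.2575,  0.2281]), 'force': array([ 0.6828, -0.1279, -0.568 ]), 'finger_gap': np.float64(0.4564), 'gripper_force': np.float64(30.7071)}
[210 122]
```

View pics/held.png

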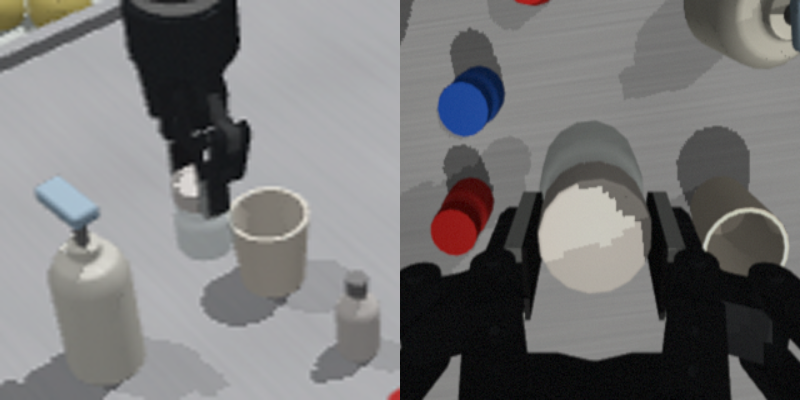

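The jar is gripped around its white cap and hangs level, and nothing else moved. Next I carry it over the empty half.

Call:
servo_tool([
  [[0,0,0,-0.008,-0.015,0,-0.5],[0,0,0,-0.0164,-0.03,0,-0.5],[0,0,0,-0.0182,-0.033,0,-0.5],[0,0,0,-0.0182,-0.033,0,-0.5],[0,0,0,-0.0182,-0.033,0,-0.5],[0,0,0,-0.0182,-0.033,0,-0.5],[0,0,0,-0.0182,-0.033,0,-0.5],[0,0,0,-0.0182,-0.033,0,-0.5]],
])

```text
t: 4.38
tcp_pos: [0.507, 0.0037, 0.2191]
tool_rot: [0.998, -0.064, -0.003, -0.001]
force: [0.4, 1.1, -1.0]
finger_gap: 0.455
gripper_force: 30.7
```

Call:
servo_tool([
  [[0,0,0,-0.0182,-0.033,0,-0.5],[0,0,0,-0.013,-0.024,0,-0.5],[0,0,0,-0.008,-0.016,0,-0.5],[0,0,0,0,0,0,-0.5],[0,0,0,0,0,0,-0.5],[0,0,0,0,0,0,-0.5]],
])

```text
t: 4.88
tcp_pos: [0.4801, 0.0787, 0.2205]
tool_rot: [0.998, -0.064, -0.001, 0.0]
force: [0.5, -0.7, -0.8]
finger_gap: 0.459
gripper_force: 30.7
```

```bash
python3 - <<'E'
from h import *
from scipy.spatial.transform import Rotation as R
s=manip.sense(); M=R.from_quat(s["tool_rot"]).as_matrix(); print({k:np.round(s[k],4) for k in ("t","tcp_pos","force","finger_gap","gripper_force")}, M.round(3).tolist())
c=np.array([.5345,.0815]); X=np.array([.125,.992]); Y=np.array([-.992,.125]); p=s["tcp_pos"]
print("box xy",(p[:2]-c)@X,(p[:2]-c)@Y)
g=np.r_[c-.010*X+.052*Y,.046]; print("delta tool",M.T@(g-p))
cv2.imwrite("pics/wrist2.png",manip.snapshot("wrist"))
ci=manip.camera_info("wrist"); 
for q in ([-.075,-.105],[.075,-.105],[.075,.105],[-.075,.105],[-.08,0],[.08,0]): print(q,proj(ci,np.r_[c+q[0]*X+q[1]*Y,.075]).round())
E
```

```text
{'t': np.float64(4.8833), 'tcp_pos': array([0.4801, 0.0787, 0.2205]), 'force': array([ 0.4904, -0.675 , -0.753 ]), 'finger_gap': np.float64(0.4589), 'gripper_force': np.float64(30.6862)} [[0.992, -0.127, -0.002], [-0.127, -0.992, -0.0], [-0.002, 0.001, -1.0]]
box xy -0.009591993695844927 0.05357094803521348
delta tool [0.00197427 0.00030448 0.17445305]
[-0.075, -0.105] [339. -25.]
[0.075, -0.105] [145. -24.]
[0.075, 0.105] [168. 227.]
[-0.075, 0.105] [324. 226.]
[-0.08, 0] [336. 114.]
[0.08, 0] [152. 115.]
```

View pics/wrist2.png

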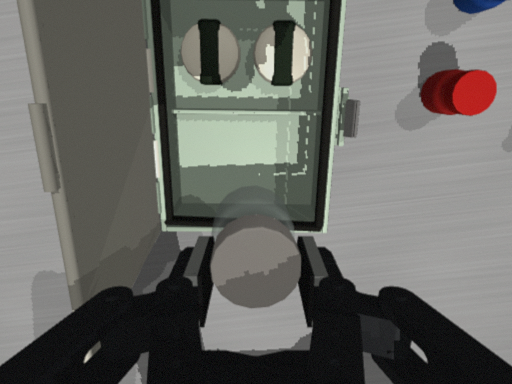

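The wrist view shows the empty half at (170–325, 115–220), where I predicted it, with the jar centred at (255,260) on the placing line. I'll lower it.

Call:
servo_tool([
  [[0,0,0,0.001,0,0.02,-0.5],[0,0,0,0.002,0,0.03,-0.5],[0,0,0,0,0,0.03,-0.5],[0,0,0,0,0,0.03,-0.5],[0,0,0,0,0,0.025,-0.5],[0,0,0,0,0,0.015,-0.5],[0,0,0,0,0,0.008,-0.5],[0,0,0,0,0,0.002,-0.5]],
])

```text
t: 5.6
tcp_pos: [0.4832, 0.0777, 0.0599]
tool_rot: [0.998, -0.065, -0.001, 0.0]
force: [-0.1, -0.6, -1.0]
finger_gap: 0.457
gripper_force: 30.7
```

Call:
servo_tool([
  [[0,0,0,0,0,0.003,-0.5],[0,0,0,0,0,0.003,-0.5],[0,0,0,0,0,0.002,-0.5],[0,0,0,0,0,0.002,-0.5],[0,0,0,0,0,0.001,-0.5],[0,0,0,0,0,0,-0.5]],
])

```text
t: 6.1
tcp_pos: [0.4836, 0.0788, 0.0509]
tool_rot: [0.998, -0.064, 0.0, -0.0]
force: [-0.2, -0.1, -1.6]
finger_gap: 0.46
gripper_force: 30.7
```

Call:
servo_tool([
  [[0,0,0,0,0,0.001,-0.5],[0,0,0,0,0,0.001,-0.5],[0,0,0,0,0,0.001,-0.5],[0,0,0,0,0,0.001,-0.5],[0,0,0,0,0,0,-0.5],[0,0,0,0,0,0,-0.5]],
])

```text
t: 6.6
tcp_pos: [0.4834, 0.0787, 0.0465]
tool_rot: [0.998, -0.064, -0.0, 0.0]
force: [-0.7, -0.6, -1.6]
finger_gap: 0.459
gripper_force: 30.7
```

Call:
servo_tool([
  [[0,0,0,0,0,0.001,-0.5],[0,0,0,0,0,0.0005,-0.5],[0,0,0,0,0,0,-0.5],[0,0,0,0,0,0,-0.5]],
])

```text
t: 6.93
tcp_pos: [0.4835, 0.0787, 0.0451]
tool_rot: [0.998, -0.064, -0.0, -0.0]
force: [0.1, 0.0, -1.8]
finger_gap: 0.462
gripper_force: 30.7
```

Call:
servo_tool([
  [[0,0,0,0,0,0.0007,-0.5],[0,0,0,0,0,0.0007,-0.5],[0,0,0,0,0,0.0006,-0.5],[0,0,0,0,0,0,-0.5],[0,0,0,0,0,0,-0.5]],
])

```text
t: 7.35
tcp_pos: [0.4837, 0.0787, 0.0434]
tool_rot: [0.998, -0.064, 0.0, -0.0]
force: [-0.2, 0.0, 2.6]
finger_gap: 0.454
gripper_force: 31.0
```

Call:
servo_tool([
  [[0,0,0,0,0,0.0005,-0.5],[0,0,0,0,0,0.0005,-0.5],[0,0,0,0,0,0,-0.5],[0,0,0,0,0,0,-0.5]],
])

```text
t: 7.68
tcp_pos: [0.484, 0.0787, 0.0432]
tool_rot: [0.998, -0.064, 0.001, 0.0]
force: [-1.1, 0.3, 11.0]
finger_gap: 0.456
gripper_force: 31.7
```

The jar is on the floor: the force rises at TCP z 0.0433, as expected. I'll relieve the force and release.

Call:
servo_tool([
  [[0,0,0,0,0,-0.0008,-0.5],[0,0,0,0,0,0,0.0],[0,0,0,0,0,0,0.15],[0,0,0,0,0,0,0.25],[0,0,0,0,0,0,0.25],[0,0,0,0,0,0,0.25],[0,0,0,0,0,0,0.25],[0,0,0,0,0,0,0.25]],
])

```text
t: 8.35
tcp_pos: [0.4834, 0.0787, 0.0428]
tool_rot: [0.998, -0.064, -0.0, 0.0]
force: [0.0, -0.3, -0.2]
finger_gap: 0.626
gripper_force: 0.0
```

Call:
servo_tool([
  [[0,0,0,0,0,-0.005,0.25],[0,0,0,0,0,-0.015,0.25],[0,0,0,0,0,-0.03,0.25],[0,0,0,0,0,-0.035,0.25],[0,0,0,0,0,-0.035,0.25],[0,0,0,0,0,-0.035,0.25],[0,0,0,0,0,-0.035,0.25],[0,0,0,0,0,-0.02,0.25]],
])

```text
t: 9.02
tcp_pos: [0.4847, 0.0787, 0.2572]
tool_rot: [0.998, -0.064, 0.003, 0.0]
force: [0.8, -0.2, 0.2]
finger_gap: 0.624
gripper_force: 0.0
```

Call:
servo_tool([
  [[0,0,0,0,0,0,-1],[0,0,0,0,0,0,-1],[0,0,0,0,0,0,-1]],
])

```text
t: 9.27
tcp_pos: [0.4824, 0.0788, 0.2523]
tool_rot: [0.998, -0.064, -0.001, -0.0]
force: [-1.0, -0.2, -0.2]
finger_gap: 0.21
gripper_force: 0.0
```

```bash
python3 - <<'E'
from h import *
s=manip.sense(); print({k:np.round(s[k],4) for k in ("t","q","tcp_pos","force","finger_gap","gripper_force")})
w=manip.snapshot("wrist"); S=manip.snapshot("side"); cv2.imwrite("pics/s3.png",S)
cv2.imwrite("pics/w3.png",np.hstack([cv2.resize(w[:,:],(400,300)),cv2.resize(S[150:300,230:430],(400,300))]))
# lid angle: side view, candidates projected
ci=manip.camera_info("side")
c=np.array([.5345,.0815]); X=np.array([.125,.992]); Y=np.array([-.992,.125])
h=c+.08*X
for a in (1.5,1.6,1.7,1.8,1.85):
  for y in (-.11,.11):
    p=np.r_[h-.162*np.cos(a)*X+y*Y,.075+.162*np.sin(a)]; print(a,y,proj(ci,p).round(1),p.round(3),proj(manip.camera_info("top"),p).round(1))
E
```

```text
{'t': np.float64(9.2667), 'q': array([-0.0673,  0.3113,  1.7333, -0.    ,  1.0987,  1.6316]), 'tcp_pos': array([0.4824, 0.0788, 0.2523]), 'force': array([-0.9507, -0.1809, -0.2207]), 'finger_gap': np.float64(0.2099), 'gripper_force': np.float64(0.0)}
1.5 -0.11 [310.5 229.5] [0.652 0.136 0.237] [140.9 143.2]
1.5 0.11 [395.6 183.8] [0.434 0.163 0.237] [124.9 257.5]
1.6 -0.11 [315.5 235.1] [0.654 0.152 0.237] [132.6 142.4]
1.6 0.11 [401.  188.6] [0.436 0.179 0.237] [116.3 256.6]
1.7 -0.11 [320.5 241.3] [0.656 0.168 0.236] [124.6 141.9]
1.7 0.11 [406.3 194. ] [0.438 0.195 0.236] [108.  255.8]
1.8 -0.11 [325.4 248.1] [0.658 0.184 0.233] [117.  141.5]
1.8 0.11 [411.5 199.8] [0.44  0.211 0.233] [100.2 255.1]
1.85 -0.11 [327.8 251.6] [0.659 0.191 0.231] [113.3 141.5]
1.85 0.11 [414. 203.] [0.441 0.219 0.231] [ 96.5 254.7]
```

View pics/w3.png

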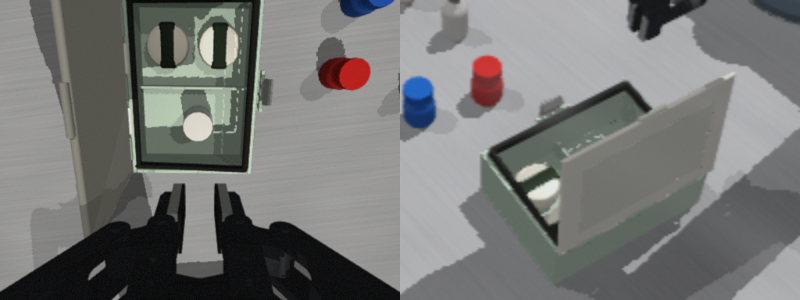

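The jar stands upright in the empty half, with its cap at (197,127) in the left panel. The lid is near-upright, its top corners matching a≈1.5. Next I go over the lid to behind its outer face.

Call:
servo_tool([
  [[0,0,0,0,0,-0.025,-1],[0,0,0,0,0,-0.025,-1],[0,0,0,0.0128,-0.0323,0,-1],[0,0,0,0.0128,-0.0323,0,-1],[0,0,0,0.0128,-0.0323,0,-1],[0,0,0,0.0128,-0.0323,0,-1],[0,0,0,0,0,0,-1],[0,0,0,0,0,0,-1]],
])

```text
t: 10.03
tcp_pos: [0.5504, 0.2014, 0.3006]
tool_rot: [0.998, -0.063, -0.002, 0.001]
force: [-1.3, 0.2, 0.2]
finger_gap: 0.001
gripper_force: 0.0
```

Call:
servo_tool([
  [[0,0,0,0,0,0.02,-1],[0,0,0,0,0,0.03,-1],[0,0,0,0,0,0.015,-1],[0,0,0,0,0,0,-1],[0,0,0,0,0,0,-1]],
])

```text
t: 10.45
tcp_pos: [0.5495, 0.1991, 0.2366]
tool_rot: [0.998, -0.065, -0.002, 0.001]
force: [-0.4, 0.3, 0.1]
finger_gap: 0.003
gripper_force: 0.0
```

```bash
cat >> h.py <<'E'
from scipy.spatial.transform import Rotation as R
c=np.array([.5345,.0815]); X=np.array([.125,.992]); Y=np.array([-.992,.125])
def box(p): d=np.asarray(p)[:2]-c; return np.round([d@X,d@Y,p[2]],4)
E
python3 - <<'E'
from h import *
s=manip.sense(); print({k:np.round(s[k],4) for k in ("t","q","tcp_pos","force","finger_gap")},R.from_quat(s["tool_rot"]).as_matrix().round(3).tolist()); b=box(s["tcp_pos"]); print(b)
S=manip.snapshot("side"); cv2.imwrite("pics/s4.png",cv2.resize(S[60:290,230:500],(700,596)))
h=.0145; last=np.array([-b[0],-b[2]])
for a in np.arange(1.5,0.05,-.1):
    for r in (.137,):
        t=np.array([-(.08-r*np.cos(a)+.0065*np.sin(a)+h),-(.075+r*np.sin(a)+.0065*np.cos(a)+.019)])
        print(round(a,2),"abs X,Z",(-t).round(4),"d tool y,z",(t-last).round(4)); last=t
E
```

```text
{'t': np.float64(10.45), 'q': array([ 1.5670e-01,  4.6300e-01,  1.5227e+00, -3.0000e-04,  1.1602e+00,
        1.8568e+00]), 'tcp_pos': array([0.5495, 0.1991, 0.2366]), 'force': array([-0.3736,  0.2658,  0.0611]), 'finger_gap': np.float64(0.0032)} [[0.992, -0.129, -0.004], [-0.129, -0.992, -0.001], [-0.004, 0.002, -1.0]]
[ 1.185e-01 -1.000e-04  2.366e-01]
1.5 abs X,Z [0.0913 0.2311] d tool y,z [0.0272 0.0055]
1.4 abs X,Z [0.0776 0.2301] d tool y,z [0.0137 0.001 ]
1.3 abs X,Z [0.0641 0.2277] d tool y,z [0.0135 0.0024]
1.2 abs X,Z [0.0509 0.224 ] d tool y,z [0.0132 0.0037]
1.1 abs X,Z [0.0382 0.219 ] d tool y,z [0.0128 0.005 ]
1.0 abs X,Z [0.0259 0.2128] d tool y,z [0.0122 0.0063]
0.9 abs X,Z [0.0144 0.2054] d tool y,z [0.0115 0.0074]
0.8 abs X,Z [0.0037 0.1968] d tool y,z [0.0107 0.0085]
0.7 abs X,Z [-0.0061  0.1872] d tool y,z [0.0098 0.0096]
0.6 abs X,Z [-0.0149  0.1767] d tool y,z [0.0088 0.0105]
0.5 abs X,Z [-0.0226  0.1654] d tool y,z [0.0077 0.0113]
0.4 abs X,Z [-0.0292  0.1533] d tool y,z [0.0065 0.012 ]
0.3 abs X,Z [-0.0345  0.1407] d tool y,z [0.0053 0.0126]
0.2 abs X,Z [-0.0385  0.1276] d tool y,z [0.004  0.0131]
0.1 abs X,Z [-0.0412  0.1141] d tool y,z [0.0027 0.0134]
```

View pics/s4.png

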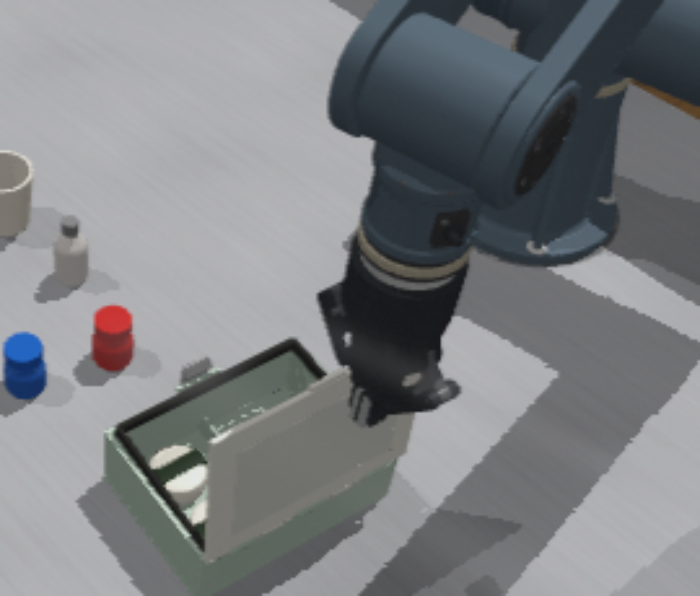

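The side view shows the shut fingers behind the lid's outer face at (365,415), with the arm clear of the lid. I'll push along the hinge arc.

Call:
servo_tool([
  [[0,0,0,0,0.007,0.003,-1],[0,0,0,0,0.006,0.0025,-1],[0,0,0,0,0.005,0,-1],[0,0,0,0,0.004,0,-1],[0,0,0,0,0.004,0,-1],[0,0,0,0,0.005,0.0005,-1],[0,0,0,0,0.005,0.0005,-1],[0,0,0,0,0.005,0.0005,-1]],
])

```text
t: 11.17
tcp_pos: [0.5456, 0.1594, 0.2312]
tool_rot: [0.998, -0.064, 0.0, -0.0]
force: [0.1, 0.1, 2.4]
finger_gap: 0.0
gripper_force: 1.7
```

Call:
servo_tool([
  [[0,0,0,0,0.0068,0.0012,-1],[0,0,0,0,0.0067,0.0012,-1],[0,0,0,0,0.0066,0.0018,-1],[0,0,0,0,0.0066,0.0019,-1],[0,0,0,0,0.0064,0.0025,-1],[0,0,0,0,0.0064,0.0025,-1],[0,0,0,0,0.0061,0.0031,-1],[0,0,0,0,0.0061,0.0032,-1]],
])

```text
t: 11.83
tcp_pos: [0.5399, 0.1069, 0.2156]
tool_rot: [0.998, -0.064, 0.002, 0.001]
force: [0.6, -0.2, 0.6]
finger_gap: 0.005
gripper_force: 0.4
```

```bash
python3 - <<'E'
from h import *
s=manip.sense(); print({k:np.round(s[k],4) for k in ("t","tcp_pos","force","ft_torque")}); b=box(s["tcp_pos"]); print(b)
S=manip.snapshot("side"); T=manip.snapshot("top"); cv2.imwrite("pics/s5.png",np.hstack([cv2.resize(S[150:300,230:430],(400,300)),cv2.resize(T[120:270,90:290],(400,300))]))
E
```

```text
{'t': np.float64(11.8333), 'tcp_pos': array([0.5399, 0.1069, 0.2156]), 'force': array([ 0.6156, -0.2208,  0.5644]), 'ft_torque': array([ 0.0429, -0.0345, -0.0532])}
[ 0.0259 -0.0022  0.2156]
```

View pics/s5.png

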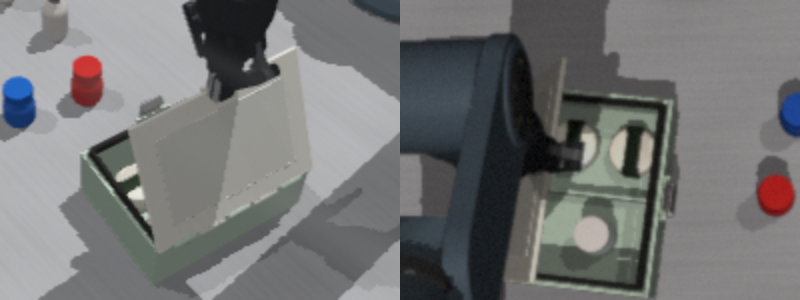

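The lid is swinging with the fingers, now at about 1.1 rad, and the contact is mid-width near (235,95). The jar is undisturbed. I'll continue along the arc.

Call:
servo_tool([
  [[0,0,0,0,0.0058,0.0037,-1],[0,0,0,0,0.0057,0.0039,-1],[0,0,0,0,0.0054,0.0042,-1],[0,0,0,0,0.0053,0.0043,-1],[0,0,0,0,0.0049,0.0048,-1],[0,0,0,0,0.0049,0.0049,-1],[0,0,0,0,0.0044,0.0052,-1],[0,0,0,0,0.0044,0.0053,-1]],
])

```text
t: 12.6
tcp_pos: [0.5334, 0.0677, 0.1763]
tool_rot: [0.998, -0.064, -0.0, -0.0]
force: [0.8, -0.1, 1.3]
finger_gap: -0.0
gripper_force: 0.3
```

Call:
servo_tool([
  [[0,0,0,0,0.0039,0.0057,-1],[0,0,0,0,0.0038,0.0057,-1],[0,0,0,0,0.0033,0.006,-1],[0,0,0,0,0.0032,0.006,-1],[0,0,0,0,0.0027,0.0063,-1],[0,0,0,0,0.0026,0.0063,-1],[0,0,0,0,0,0,-1],[0,0,0,0,0,0,-1]],
])

```text
t: 13.27
tcp_pos: [0.5309, 0.0485, 0.1406]
tool_rot: [0.998, -0.064, -0.001, -0.0]
force: [0.2, 0.0, -0.1]
finger_gap: -0.002
gripper_force: 0.0
```

```bash
python3 - <<'E'
from h import *
s=manip.sense(); print({k:np.round(s[k],4) for k in ("t","tcp_pos","tool_rot","force","ft_torque")}); b=box(s["tcp_pos"]); print(b)
E
```

```text
{'t': np.float64(13.2667), 'tcp_pos': array([0.5309, 0.0485, 0.1406]), 'tool_rot': array([ 9.979e-01, -6.410e-02, -7.000e-04, -1.000e-04]), 'force': array([ 0.177 ,  0.0147, -0.1223]), 'ft_torque': array([-0.0098, -0.0102,  0.0216])}
[-0.0332 -0.0005  0.1406]
```

Call:
servo_tool([
  [[0,0,0,0,0.003,0.0044,-1],[0,0,0,0,0.003,0.0044,-1],[0,0,0,0,0.003,0.0044,-1],[0,0,0,0,0.003,0.0044,-1],[0,0,0,0,0.003,0.004,-1],[0,0,0,0,0.003,0.003,-1],[0,0,0,0,0,0,-1],[0,0,0,0,0,0,-1]],
])

```text
t: 13.93
tcp_pos: [0.5288, 0.0304, 0.1163]
tool_rot: [0.998, -0.064, -0.0, 0.0]
force: [-0.4, 0.3, -0.0]
finger_gap: -0.001
gripper_force: 0.0
```

Call:
servo_tool([
  [[0,0,0,0,0,0.0005,-1],[0,0,0,0,0,0.0005,-1],[0,0,0,0,0,0,-1],[0,0,0,0,0,0,-1]],
])

```text
t: 14.27
tcp_pos: [0.529, 0.0308, 0.1157]
tool_rot: [0.998, -0.064, 0.0, -0.0]
force: [0.4, -0.6, 0.3]
finger_gap: -0.0
gripper_force: 0.0
```

Call:
servo_tool([
  [[0,0,0,0,0,0.0005,-1],[0,0,0,0,0,0.0005,-1],[0,0,0,0,0,0,-1],[0,0,0,0,0,0,-1]],
])

```text
t: 14.6
tcp_pos: [0.529, 0.0307, 0.1146]
tool_rot: [0.998, -0.064, 0.0, -0.0]
force: [0.3, 0.7, -0.0]
finger_gap: -0.0
gripper_force: 0.1
```

Call:
servo_tool([
  [[0,0,0,0,0,0.0005,-1],[0,0,0,0,0,0.0005,-1],[0,0,0,0,0,0,-1],[0,0,0,0,0,0,-1]],
])

```text
t: 14.93
tcp_pos: [0.5289, 0.0307, 0.1136]
tool_rot: [0.998, -0.064, -0.0, -0.0]
force: [0.7, 0.1, 0.2]
finger_gap: -0.002
gripper_force: 0.0
```

Call:
servo_tool([
  [[0,0,0,0,0,0.0005,-1],[0,0,0,0,0,0.0005,-1],[0,0,0,0,0,0,-1],[0,0,0,0,0,0,-1]],
])

```text
t: 15.27
tcp_pos: [0.5289, 0.0307, 0.1126]
tool_rot: [0.998, -0.064, -0.0, -0.0]
force: [0.5, -0.6, 0.3]
finger_gap: 0.004
gripper_force: 0.0
```

Call:
servo_tool([
  [[0,0,0,0,0,0.0005,-1],[0,0,0,0,0,0.0005,-1],[0,0,0,0,0,0,-1],[0,0,0,0,0,0,-1]],
])

```text
t: 15.6
tcp_pos: [0.5289, 0.0307, 0.1115]
tool_rot: [0.998, -0.064, -0.0, -0.0]
force: [-1.1, 0.6, 0.6]
finger_gap: 0.002
gripper_force: 0.0
```

Call:
servo_tool([
  [[0,0,0,0,0,0.0005,-1],[0,0,0,0,0,0.0005,-1],[0,0,0,0,0,0,-1],[0,0,0,0,0,0,-1]],
])

```text
t: 15.93
tcp_pos: [0.5289, 0.0307, 0.1106]
tool_rot: [0.998, -0.064, -0.0, -0.0]
force: [-0.3, 0.4, 0.5]
finger_gap: 0.001
gripper_force: 0.0
```

Call:
servo_tool([
  [[0,0,0,0,0,0.0005,-1],[0,0,0,0,0,0.0005,-1],[0,0,0,0,0,0,-1],[0,0,0,0,0,0,-1]],
])

```text
t: 16.27
tcp_pos: [0.5289, 0.0307, 0.1096]
tool_rot: [0.998, -0.064, -0.0, -0.0]
force: [0.2, 0.7, 0.3]
finger_gap: -0.003
gripper_force: 0.0
```

Call:
servo_tool([
  [[0,0,0,0,0,0.0005,-1],[0,0,0,0,0,0.0005,-1],[0,0,0,0,0,0,-1],[0,0,0,0,0,0,-1]],
])

```text
t: 16.6
tcp_pos: [0.5289, 0.0307, 0.1086]
tool_rot: [0.998, -0.064, -0.0, -0.0]
force: [0.0, -0.2, 0.5]
finger_gap: 0.001
gripper_force: 0.0
```

```bash
python3 - <<'E'
from h import *
s=manip.sense(); print({k:np.round(s[k],4) for k in ("t","tcp_pos","force")}); b=box(s["tcp_pos"]); print(b)
S=manip.snapshot("side"); T=manip.snapshot("wrist"); cv2.imwrite("pics/s6.png",np.hstack([cv2.resize(S[160:300,250:410],(400,350),interpolation=cv2.INTER_CUBIC),cv2.resize(T,(400,350))]))
E
```

```text
{'t': np.float64(16.6), 'tcp_pos': array([0.5289, 0.0307, 0.1086]), 'force': array([ 0.0344, -0.2387,  0.5271])}
[-0.051  -0.0008  0.1086]
```

View pics/s6.png

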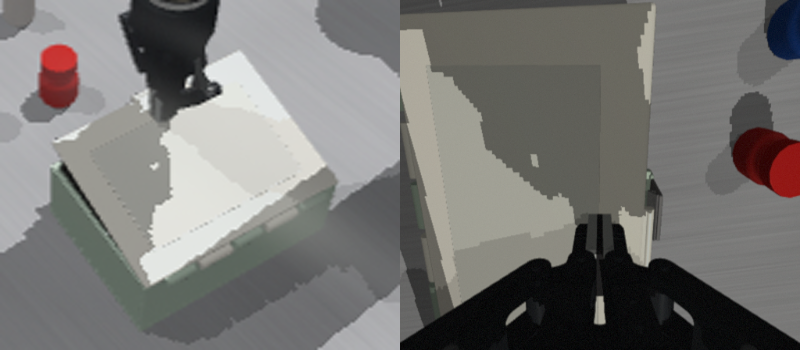

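The lid is nearly down, with a small gap still visible at (60,165). The fingertips are mid-width about 25 mm from the latch edge, at (600,215) against the edge at x≈655. I'll keep pressing slowly.

Call:
servo_tool([
  [[0,0,0,0,0,0.0005,-1],[0,0,0,0,0,0.0005,-1],[0,0,0,0,0,0,-1],[0,0,0,0,0,0,-1]],
])

```text
t: 17.03
tcp_pos: [0.5289, 0.0307, 0.1076]
tool_rot: [0.998, -0.064, -0.0, -0.0]
force: [-0.2, 0.3, -0.2]
finger_gap: -0.001
gripper_force: 0.0
```

Call:
servo_tool([
  [[0,0,0,0,0,0.0005,-1],[0,0,0,0,0,0.0005,-1],[0,0,0,0,0,0,-1],[0,0,0,0,0,0,-1]],
])

```text
t: 17.37
tcp_pos: [0.5289, 0.0307, 0.1066]
tool_rot: [0.998, -0.064, -0.0, -0.0]
force: [0.0, -0.2, -0.2]
finger_gap: 0.002
gripper_force: 0.0
```

Call:
servo_tool([
  [[0,0,0,0,0,0.0005,-1],[0,0,0,0,0,0.0005,-1],[0,0,0,0,0,0,-1],[0,0,0,0,0,0,-1]],
])

```text
t: 17.7
tcp_pos: [0.5289, 0.0307, 0.1056]
tool_rot: [0.998, -0.064, -0.0, -0.0]
force: [0.0, -0.1, -1.7]
finger_gap: -0.001
gripper_force: 0.0
```

Call:
servo_tool([
  [[0,0,0,0,0,0.0005,-1],[0,0,0,0,0,0.0005,-1],[0,0,0,0,0,0,-1],[0,0,0,0,0,0,-1]],
])

```text
t: 18.03
tcp_pos: [0.5289, 0.0307, 0.1046]
tool_rot: [0.998, -0.064, -0.0, -0.0]
force: [0.5, -0.0, 0.2]
finger_gap: 0.002
gripper_force: 0.0
```

Call:
servo_tool([
  [[0,0,0,0,0,0.0005,-1],[0,0,0,0,0,0.0005,-1],[0,0,0,0,0,0,-1],[0,0,0,0,0,0,-1]],
])

```text
t: 18.37
tcp_pos: [0.529, 0.0307, 0.1036]
tool_rot: [0.998, -0.064, -0.0, -0.0]
force: [-0.2, 0.1, 0.5]
finger_gap: -0.004
gripper_force: 0.0
```

Call:
servo_tool([
  [[0,0,0,0,0,0.0005,-1],[0,0,0,0,0,0.0005,-1],[0,0,0,0,0,0,-1],[0,0,0,0,0,0,-1]],
])

```text
t: 18.7
tcp_pos: [0.5289, 0.0307, 0.1026]
tool_rot: [0.998, -0.064, -0.0, -0.0]
force: [-0.5, -0.1, 0.0]
finger_gap: 0.002
gripper_force: 0.0
```

```bash
python3 - <<'E'
from h import *
S=manip.snapshot("side"); cv2.imwrite("pics/s7full.png",S); W=manip.snapshot("wrist"); cv2.imwrite("pics/w7.png",W)
ci=manip.camera_info("side")
new=cv2.resize(S[160:300,250:410],(400,350),interpolation=cv2.INTER_CUBIC); old=cv2.imread("pics/s6.png")[:,:400]
g=lambda i:cv2.cvtColor(i,cv2.COLOR_BGR2GRAY)
pts=np.float32([[57,148],[148,283],[330,175],[243,52],[95,155],[55,170]]).reshape(-1,1,2)
n,st,e=cv2.calcOpticalFlowPyrLK(g(old),g(new),pts,None,winSize=(21,21))
print(np.c_[pts.reshape(-1,2),n.reshape(-1,2),st,e].round(1))
for a in (.0,.03,.086,.15,.2,.3):
  print(a,[((proj(ci,np.r_[c+.08*X-(.162*np.cos(a)-.0065*np.sin(a))*X+y*Y,.075+.162*np.sin(a)+.0065*np.cos(a)])-[250,160])*2.5).round(1).tolist() for y in (-.11,.11)])
E
```

```text
[[ 57.  148.   57.8 152.5   1.    6.5]
 [148.  283.  145.3 284.1   1.    8.3]
 [330.  175.  330.1 175.1   1.    1.2]
 [243.   52.  241.8  55.8   1.    1.9]
 [ 95.  155.   95.7 158.3   1.    1.5]
 [ 55.  170.   54.8 170.4   1.    7.6]]
0.0 [[47.9, 162.4], [230.5, 68.7]]
0.03 [[48.0, 159.5], [231.2, 65.7]]
0.086 [[48.5, 154.4], [232.8, 60.3]]
0.15 [[49.4, 148.9], [235.0, 54.5]]
0.2 [[50.4, 145.0], [237.1, 50.2]]
0.3 [[53.1, 138.0], [242.0, 42.5]]
```

```bash
python3 - <<'E'
from h import *
ci=manip.camera_info("side"); cw=manip.camera_info("wrist"); s=manip.sense()
P=lambda r,y,a,t=.0065:np.r_[c+(.08-r*np.cos(a)+t*np.sin(a))*X+y*Y,.075+r*np.sin(a)+t*np.cos(a)]
for y in (-.11,.11): print("hinge top edge",((proj(ci,P(0,y,.1))-[250,160])*2.5).round(1),((proj(ci,P(0,y,.1,.0))-[250,160])*2.5).round(1))
# rim corners (box) predicted
for x,y in ((-.08,-.11),(.08,-.11),(.08,.11)): print("rim",x,y,((proj(ci,np.r_[c+x*X+y*Y,.075])-[250,160])*2.5).round(1),"base",((proj(ci,np.r_[c+x*X+y*Y,0])-[250,160])*2.5).round(1))
for a in (0,.05,.1,.15,.2): print("wrist latch edge",a,[proj(cw,P(.162,y,a)).round(1).tolist() for y in (-.11,-.05,0)])
print("tip",proj(cw,s["tcp_pos"]+np.array([0,0,-.019])),proj(cw,s["tcp_pos"]))
W=cv2.imread("pics/w7.png"); g=cv2.cvtColor(W,cv2.COLOR_BGR2GRAY)
for row in (10,30,50,100,150,200): 
    r=cv2.GaussianBlur(g,(5,5),0)[row].astype(int); d=np.abs(np.diff(r)); print(row,[(int(i),int(d[i])) for i in np.argsort(-d)[:8]])
E
```

```text
hinge top edge [148.  288.4] [147.1 291.7]
hinge top edge [339.  178.2] [337.3 181.8]
rim -0.08 -0.11 [ 49.  167.9] base [ 49.2 212.4]
rim 0.08 -0.11 [147.1 291.7] base [142.1 333.4]
rim 0.08 0.11 [337.3 181.8] base [323.1 226.2]
wrist latch edge 0 [[323.2, 9.2], [316.6, 140.9], [312.0, 231.1]]
wrist latch edge 0.05 [[325.7, 5.0], [318.4, 143.4], [313.5, 237.5]]
wrist latch edge 0.1 [[327.4, 0.2], [319.6, 146.2], [314.3, 244.3]]
wrist latch edge 0.15 [[328.3, -5.0], [320.0, 149.3], [314.4, 251.8]]
wrist latch edge 0.2 [[328.1, -10.9], [319.4, 152.7], [313.6, 260.0]]
tip [256.1127485  231.62717049] [256.19198125 247.67118451]
10 [(320, 24), (319, 20), (472, 17), (330, 15), (329, 13), (321, 13), (471, 13), (486, 12)]
30 [(311, 24), (20, 23), (310, 21), (21, 18), (470, 16), (328, 15), (329, 15), (19, 15)]
50 [(26, 24), (302, 24), (301, 21), (25, 18), (476, 17), (475, 17), (27, 16), (477, 16)]
100 [(311, 24), (310, 21), (73, 16), (323, 16), (324, 15), (312, 14), (74, 13), (322, 10)]
150 [(7, 22), (102, 22), (8, 19), (101, 18), (425, 17), (498, 15), (499, 15), (103, 14)]
200 [(21, 22), (20, 21), (327, 20), (326, 19), (155, 16), (453, 13), (479, 13), (454, 13)]
```

Call:
servo_tool([
  [[0,0,0,0,0,0.0005,-1],[0,0,0,0,0,0.0005,-1],[0,0,0,0,0,0,-1]],
])

```text
t: 19.05
tcp_pos: [0.529, 0.0307, 0.1015]
tool_rot: [0.998, -0.064, 0.0, 0.0]
force: [-0.4, -0.2, -0.1]
finger_gap: -0.0
gripper_force: 0.1
```

Call:
servo_tool([
  [[0,0,0,0,0,0.0005,-1],[0,0,0,0,0,0.0005,-1],[0,0,0,0,0,0,-1]],
])

```text
t: 19.3
tcp_pos: [0.529, 0.0307, 0.1005]
tool_rot: [0.998, -0.064, -0.0, -0.0]
force: [-0.3, -0.6, -0.5]
finger_gap: -0.001
gripper_force: 0.1
```

Call:
servo_tool([
  [[0,0,0,0,0,0.0005,-1],[0,0,0,0,0,0.0005,-1],[0,0,0,0,0,0,-1]],
])

```text
t: 19.55
tcp_pos: [0.5289, 0.0307, 0.0995]
tool_rot: [0.998, -0.064, -0.0, -0.0]
force: [-0.8, -0.3, -0.1]
finger_gap: -0.003
gripper_force: 0.1
```

Call:
servo_tool([
  [[0,0,0,0,0,0.0005,-1],[0,0,0,0,0,0.0005,-1],[0,0,0,0,0,0,-1]],
])

```text
t: 19.8
tcp_pos: [0.5289, 0.0307, 0.0985]
tool_rot: [0.998, -0.064, -0.0, -0.0]
force: [0.2, 0.1, -0.1]
finger_gap: 0.0
gripper_force: 0.1
```

Call:
servo_tool([
  [[0,0,0,0,0,0.0005,-1],[0,0,0,0,0,0.0005,-1],[0,0,0,0,0,0,-1]],
])

```text
t: 20.05
tcp_pos: [0.529, 0.0307, 0.0975]
tool_rot: [0.998, -0.064, -0.0, -0.0]
force: [0.3, -0.5, 0.3]
finger_gap: -0.001
gripper_force: 0.1
```

Call:
servo_tool([
  [[0,0,0,0,0,0.0005,-1],[0,0,0,0,0,0.0005,-1],[0,0,0,0,0,0,-1]],
])

```text
t: 20.3
tcp_pos: [0.5289, 0.0307, 0.0965]
tool_rot: [0.998, -0.064, -0.0, -0.0]
force: [0.5, -0.3, 0.2]
finger_gap: -0.0
gripper_force: 0.1
```

```bash
python3 - <<'E'
from h import *
S=manip.snapshot("side"); cv2.imwrite("pics/s8full.png",S)
old=cv2.imread("pics/s7full.png")
g=lambda i:cv2.resize(cv2.cvtColor(i,cv2.COLOR_BGR2GRAY)[160:300,250:410],(400,350),interpolation=cv2.INTER_CUBIC)
pts=np.float32([[57,152],[145,284],[330,175],[242,56],[95,158]]).reshape(-1,1,2)
n,st,e=cv2.calcOpticalFlowPyrLK(g(old),g(S),pts,None,winSize=(21,21))
print(np.c_[pts.reshape(-1,2),n.reshape(-1,2),st,e].round(1)); print(manip.sense()["force"])
E
```

```text
[[ 57.  152.   56.1 156.1   1.    7.8]
 [145.  284.  143.1 284.6   1.    5.6]
 [330.  175.  330.3 175.7   1.    3. ]
 [242.   56.  240.4  59.4   1.    1.4]
 [ 95.  158.   95.2 160.5   1.    1.1]]
[-0.03999105  0.11262583 -0.24713647]
```

The lid is still following the fingers freely and has not reached the seal. I'll continue.

Call:
servo_tool([
  [[0,0,0,0,0,0.0005,-1],[0,0,0,0,0,0.0005,-1],[0,0,0,0,0,0,-1]],
])

```text
t: 20.6
tcp_pos: [0.5289, 0.0307, 0.0955]
tool_rot: [0.998, -0.064, -0.0, 0.0]
force: [0.3, 1.3, 1.0]
finger_gap: -0.0
gripper_force: 0.1
```

Call:
servo_tool([
  [[0,0,0,0,0,0.0005,-1],[0,0,0,0,0,0.0005,-1],[0,0,0,0,0,0,-1]],
])

```text
t: 20.85
tcp_pos: [0.5289, 0.0307, 0.0945]
tool_rot: [0.998, -0.064, -0.0, -0.0]
force: [-0.8, -0.2, -0.2]
finger_gap: -0.002
gripper_force: 0.0
```

Call:
servo_tool([
  [[0,0,0,0,0,0.0005,-1],[0,0,0,0,0,0.0005,-1],[0,0,0,0,0,0,-1]],
])

```text
t: 21.1
tcp_pos: [0.5289, 0.0307, 0.0935]
tool_rot: [0.998, -0.064, -0.0, -0.0]
force: [0.7, -0.8, 1.4]
finger_gap: 0.001
gripper_force: 0.0
```

Call:
servo_tool([
  [[0,0,0,0,0,0.0005,-1],[0,0,0,0,0,0.0005,-1],[0,0,0,0,0,0,-1]],
])

```text
t: 21.35
tcp_pos: [0.5289, 0.0307, 0.0925]
tool_rot: [0.998, -0.064, -0.0, -0.0]
force: [0.2, -0.3, 0.1]
finger_gap: 0.001
gripper_force: 0.0
```

Call:
servo_tool([
  [[0,0,0,0,0,0.0005,-1],[0,0,0,0,0,0.0005,-1],[0,0,0,0,0,0,-1]],
])

```text
t: 21.6
tcp_pos: [0.5289, 0.0307, 0.0915]
tool_rot: [0.998, -0.064, -0.0, -0.0]
force: [-0.4, 0.0, -1.0]
finger_gap: 0.001
gripper_force: 0.0
```

Call:
servo_tool([
  [[0,0,0,0,0,0.0005,-1],[0,0,0,0,0,0.0005,-1],[0,0,0,0,0,0,-1]],
])

```text
t: 21.85
tcp_pos: [0.5289, 0.0307, 0.0905]
tool_rot: [0.998, -0.064, -0.0, -0.0]
force: [-0.8, 0.2, -0.2]
finger_gap: 0.001
gripper_force: 0.0
```

```bash
python3 - <<'E'
from h import *
S=manip.snapshot("side"); cv2.imwrite("pics/s9full.png",S); W=manip.snapshot("wrist"); cv2.imwrite("pics/w9.png",W)
old=cv2.imread("pics/s8full.png")
g=lambda i:cv2.resize(cv2.cvtColor(i,cv2.COLOR_BGR2GRAY)[160:300,250:410],(400,350),interpolation=cv2.INTER_CUBIC)
pts=np.float32([[56,156],[143,284],[330,175],[240,59],[95,160]]).reshape(-1,1,2)
n,st,e=cv2.calcOpticalFlowPyrLK(g(old),g(S),pts,None,winSize=(21,21))
print(np.c_[pts.reshape(-1,2),n.reshape(-1,2),st,e].round(1)); print(manip.sense()["force"])
# lid-bright column profile at latch far corner: vertical gradient positions between lid edge and rim near crop x=70..
G=g(S)
for x in (56,62,70,80): 
    d=np.diff(G[:,x].astype(int)); i=np.argsort(-np.abs(d))[:8]; print(x,sorted((int(k),int(d[k])) for k in i))
E
```

```text
[[ 56.  156.   53.7 161.2   1.   12.1]
 [143.  284.  142.7 283.9   1.    1.7]
 [330.  175.  329.2 174.4   1.    2.8]
 [240.   59.  238.5  62.8   1.    1.7]
 [ 95.  160.   94.6 165.9   1.    2.1]]
[-0.53489903 -0.20856197  0.01383107]
56 [(43, -24), (44, -27), (45, -21), (114, 25), (115, 20), (153, -20), (154, -27), (155, -24)]
62 [(43, -26), (44, -30), (45, -23), (112, 16), (113, 18), (155, -17), (156, -22), (157, -20)]
70 [(46, -27), (47, -27), (48, -18), (105, 18), (141, 20), (142, 20), (151, -29), (152, -31)]
80 [(136, 20), (137, 20), (144, -14), (145, -21), (146, -19), (147, -14), (206, -13), (207, -12)]
```

```bash
python3 - <<'E'
from h import *
ci=manip.camera_info("side")
P=lambda r,y,a,t=.0065:np.r_[c+(.08-r*np.cos(a)+t*np.sin(a))*X+y*Y,.075+r*np.sin(a)+t*np.cos(a)]
f=lambda p:proj(ci,p).round(1).tolist()
print("far side (y=-.11): rim",f(np.r_[c-.08*X-.11*Y,.075]),f(np.r_[c+.08*X-.11*Y,.075]),"base",f(np.r_[c-.08*X-.11*Y,0]),f(np.r_[c+.08*X-.11*Y,0]))
print("hinge side rim/base",f(np.r_[c+.08*X+.11*Y,.075]),f(np.r_[c+.08*X+.11*Y,0]))
for a in (0,.05,.1,.2): print(a,"top face -y edge",f(P(.162,-.11,a)),f(P(0,-.11,a)),"under",f(P(.162,-.11,a,.0005)),"latch +y corner",f(P(.162,.11,a)))
for n in ("s7full","s9full"):
    g=cv2.cvtColor(cv2.imread(f"pics/{n}.png"),cv2.COLOR_BGR2GRAY)[160:310,250:400]
    L=cv2.createLineSegmentDetector().detect(cv2.resize(g,None,fx=3,fy=3,interpolation=cv2.INTER_CUBIC))[0].reshape(-1,4)/3+[250,160,250,160]
    print(n)
    for l in L:
        if np.hypot(l[2]-l[0],l[3]-l[1])>14: print(l.round(1).tolist())
E
```

```text
far side (y=-.11): rim [269.6, 227.2] [308.9, 276.7] base [269.7, 245.0] [306.9, 293.3]
hinge side rim/base [384.9, 232.7] [379.3, 250.5]
0 top face -y edge [269.1, 225.0] [309.0, 275.2] under [269.2, 226.5] latch +y corner [342.2, 187.5]
0.05 top face -y edge [269.3, 223.1] [309.1, 275.3] under [269.2, 224.5] latch +y corner [342.7, 185.5]
0.1 top face -y edge [269.5, 221.3] [309.2, 275.4] under [269.3, 222.6] latch +y corner [343.3, 183.6]
0.2 top face -y edge [270.1, 218.0] [309.4, 275.6] under [269.9, 219.2] latch +y corner [344.8, 180.1]
s7full
[337.8, 160.1, 334.9, 176.4]
[275.1, 225.8, 295.2, 255.2]
[307.8, 275.5, 324.6, 265.4]
[305.0, 191.0, 297.0, 168.3]
[361.7, 239.5, 373.6, 230.1]
[285.9, 244.5, 273.6, 227.5]
[383.2, 242.6, 399.5, 231.2]
[284.2, 211.0, 271.1, 217.5]
[380.0, 225.3, 345.0, 180.9]
[279.0, 238.4, 292.1, 255.5]
[341.5, 256.1, 356.5, 247.9]
[330.7, 267.1, 342.8, 260.1]
s9full
[337.6, 160.1, 334.8, 178.5]
[307.8, 275.5, 322.4, 266.2]
[304.3, 193.2, 296.6, 171.3]
[368.2, 234.5, 380.4, 225.7]
[343.8, 251.2, 366.6, 235.2]
[324.3, 164.0, 310.2, 161.2]
[284.2, 213.5, 270.5, 220.3]
[272.6, 224.8, 295.0, 256.3]
[379.8, 225.7, 344.8, 185.2]
[271.5, 228.5, 292.6, 256.3]
[343.4, 254.9, 356.6, 247.6]
```

```bash
python3 - <<'E'
from h import *
ci=manip.camera_info("side"); cw=manip.camera_info("wrist"); s=manip.sense(); p=s["tcp_pos"]; print(p,s["q"].round(4))
g=cv2.cvtColor(cv2.imread("pics/s9full.png"),cv2.COLOR_BGR2GRAY)
for dz in np.arange(-.03,.05,.005):
    u=proj(ci,p+[0,0,dz]); print(round(dz,3),u.round(1),[int(g[int(round(u[1])),int(round(u[0]))+k]) for k in range(-10,11,2)])
print("s5 lid corners obs (377.5,173.5),(295,210)")
P=lambda r,y,a,t=.0065:np.r_[c+(.08-r*np.cos(a)+t*np.sin(a))*X+y*Y,.075+r*np.sin(a)+t*np.cos(a)]
for a in (1,1.1,1.2,1.3): print(a,proj(ci,P(.162,.11,a)).round(1),proj(ci,P(.162,-.11,a)).round(1))
w=cv2.cvtColor(cv2.imread("pics/w9.png"),cv2.COLOR_BGR2GRAY); print("wrist col 240..272 step4, rows 200-260"); 
for r in range(196,262,6): print(r,w[r,216:300:6].tolist())
E
```

```text
[0.52888755 0.03076663 0.09056096] [-1.5300e-01  6.0770e-01  1.7871e+00  1.0000e-04  7.4690e-01  1.5457e+00]
-0.03 [313.5 219.4] [148, 148, 148, 148, 149, 149, 222, 222, 222, 222, 210]
-0.025 [313.6 218.1] [148, 148, 148, 149, 149, 150, 222, 222, 221, 206, 206]
-0.02 [313.7 216.9] [148, 149, 148, 149, 150, 150, 221, 221, 209, 206, 206]
-0.015 [313.9 215.6] [148, 148, 148, 149, 149, 150, 134, 209, 206, 205, 206]
-0.01 [314.  214.3] [153, 149, 149, 149, 149, 127, 128, 195, 205, 206, 206]
-0.005 [314.2 213. ] [156, 154, 149, 149, 113, 108, 121, 205, 205, 206, 206]
0.0 [314.3 211.8] [156, 156, 154, 131, 106, 77, 92, 199, 205, 206, 206]
0.005 [314.5 210.5] [156, 158, 157, 85, 106, 79, 73, 73, 191, 205, 206]
0.01 [314.6 209.2] [156, 181, 117, 101, 97, 72, 72, 71, 199, 205, 206]
0.015 [314.8 207.8] [156, 225, 143, 92, 97, 70, 71, 70, 93, 137, 206]
0.02 [314.9 206.5] [158, 225, 158, 91, 104, 69, 69, 68, 66, 65, 63]
0.025 [315.1 205.2] [225, 225, 112, 83, 94, 65, 65, 64, 61, 60, 58]
0.03 [315.2 203.8] [225, 225, 133, 83, 68, 64, 63, 60, 59, 57, 55]
0.035 [315.4 202.5] [211, 222, 128, 72, 61, 
[... 394 characters left out ...]
 97, 97, 106, 103, 102, 106, 106, 106]
202 [97, 96, 95, 95, 97, 99, 97, 99, 107, 105, 106, 107, 106, 106]
208 [98, 95, 95, 97, 95, 97, 96, 97, 106, 106, 106, 105, 105, 107]
214 [99, 97, 100, 96, 96, 96, 96, 97, 107, 104, 105, 104, 106, 103]
220 [98, 95, 97, 94, 96, 96, 93, 96, 105, 104, 106, 105, 105, 105]
226 [93, 96, 98, 95, 96, 97, 96, 97, 106, 103, 105, 180, 106, 105]
232 [164, 96, 95, 96, 97, 96, 96, 97, 105, 105, 104, 178, 179, 157]
238 [166, 95, 94, 75, 72, 52, 27, 22, 51, 75, 102, 128, 179, 179]
244 [165, 78, 73, 73, 65, 52, 15, 12, 51, 60, 89, 115, 177, 178]
250 [143, 131, 7, 8, 49, 51, 19, 15, 51, 52, 16, 10, 179, 177]
256 [144, 145, 19, 12, 51, 52, 9, 11, 55, 50, 13, 20, 177, 178]
```

The lid edge lines give a lid angle of about 0.1, just above the seal, and the force is still zero. I'll keep pressing in small steps, guarded by the force reading.

Call:
servo_tool([
  [[0,0,0,0,0,0.0005,-1],[0,0,0,0,0,0.0005,-1],[0,0,0,0,0,0,-1]],
])

```text
t: 22.2
tcp_pos: [0.5289, 0.0307, 0.0895]
tool_rot: [0.998, -0.064, -0.0, 0.0]
force: [-0.1, -0.1, -0.4]
finger_gap: 0.004
gripper_force: 0.0
```

Call:
servo_tool([
  [[0,0,0,0,0,0.0005,-1],[0,0,0,0,0,0.0005,-1],[0,0,0,0,0,0,-1]],
])

```text
t: 22.45
tcp_pos: [0.529, 0.0307, 0.0885]
tool_rot: [0.998, -0.064, 0.0, -0.0]
force: [0.1, -0.6, 0.4]
finger_gap: 0.004
gripper_force: 0.0
```

Call:
servo_tool([
  [[0,0,0,0,0,0.0005,-1],[0,0,0,0,0,0.0005,-1],[0,0,0,0,0,0,-1]],
])

```text
t: 22.7
tcp_pos: [0.529, 0.0307, 0.0881]
tool_rot: [0.998, -0.064, 0.0, 0.0]
force: [-2.0, 0.1, 4.4]
finger_gap: -0.003
gripper_force: 2.1
```

Contact: the force is rising. I'll use finer steps.

Call:
servo_tool([
  [[0,0,0,0,0,0.0005,-1],[0,0,0,0,0,0,-1],[0,0,0,0,0,0,-1]],
])

```text
t: 22.95
tcp_pos: [0.529, 0.0306, 0.0877]
tool_rot: [0.998, -0.064, 0.0, 0.0]
force: [-1.1, -0.5, 5.5]
finger_gap: 0.002
gripper_force: 2.8
```

Call:
servo_tool([
  [[0,0,0,0,0,0.0005,-1],[0,0,0,0,0,0,-1],[0,0,0,0,0,0,-1]],
])

```text
t: 23.2
tcp_pos: [0.529, 0.0306, 0.0873]
tool_rot: [0.998, -0.064, 0.0, 0.0]
force: [-0.8, 0.0, 6.5]
finger_gap: -0.002
gripper_force: 3.1
```

Call:
servo_tool([
  [[0,0,0,0,0,0.0005,-1],[0,0,0,0,0,0.0005,-1],[0,0,0,0,0,0,-1]],
])

```text
t: 23.45
tcp_pos: [0.529, 0.0305, 0.0864]
tool_rot: [0.998, -0.064, 0.0, 0.0]
force: [-1.2, -0.9, 6.6]
finger_gap: 0.002
gripper_force: 3.4
```

Call:
servo_tool([
  [[0,0,0,0,0,0.0005,-1],[0,0,0,0,0,0,-1],[0,0,0,0,0,0,-1]],
])

```text
t: 23.7
tcp_pos: [0.529, 0.0304, 0.0859]
tool_rot: [0.998, -0.064, 0.0, 0.0]
force: [-1.8, -1.1, 6.8]
finger_gap: -0.008
gripper_force: 3.6
```

Call:
servo_tool([
  [[0,0,0,0,0,0.0005,-1],[0,0,0,0,0,0,-1],[0,0,0,0,0,0,-1]],
])

```text
t: 23.95
tcp_pos: [0.529, 0.0304, 0.0855]
tool_rot: [0.998, -0.064, 0.0, 0.0]
force: [-2.1, -0.0, 7.3]
finger_gap: 0.002
gripper_force: 3.8
```

Call:
servo_tool([
  [[0,0,0,0,0,0.0005,-1],[0,0,0,0,0,0,-1],[0,0,0,0,0,0,-1]],
])

```text
t: 24.2
tcp_pos: [0.529, 0.0304, 0.0852]
tool_rot: [0.998, -0.064, 0.0, 0.0]
force: [-2.6, -0.6, 8.8]
finger_gap: 0.001
gripper_force: 4.5
```

Call:
servo_tool([
  [[0,0,0,0,0,0.0005,-1],[0,0,0,0,0,0,-1],[0,0,0,0,0,0,-1]],
])

```text
t: 24.45
tcp_pos: [0.529, 0.0303, 0.0848]
tool_rot: [0.998, -0.064, 0.0, 0.0]
force: [-3.0, -1.4, 9.8]
finger_gap: 0.0
gripper_force: 4.9
```

Call:
servo_tool([
  [[0,0,0,0,0,0.0005,-1],[0,0,0,0,0,0,-1],[0,0,0,0,0,0,-1]],
])

```text
t: 24.7
tcp_pos: [0.529, 0.0303, 0.0844]
tool_rot: [0.998, -0.064, 0.0, 0.0]
force: [-2.4, -1.5, 10.0]
finger_gap: 0.003
gripper_force: 5.3
```

Call:
servo_tool([
  [[0,0,0,0,0,0.0005,-1],[0,0,0,0,0,0,-1],[0,0,0,0,0,0,-1]],
])

```text
t: 24.95
tcp_pos: [0.529, 0.0302, 0.084]
tool_rot: [0.998, -0.064, 0.0, 0.0]
force: [-3.0, -1.9, 10.9]
finger_gap: 0.001
gripper_force: 5.5
```

Call:
servo_tool([
  [[0,0,0,0,0,0.0005,-1],[0,0,0,0,0,0,-1],[0,0,0,0,0,0,-1]],
])

```text
t: 25.2
tcp_pos: [0.529, 0.0302, 0.0835]
tool_rot: [0.998, -0.064, 0.0, 0.0]
force: [-2.6, -1.4, 11.7]
finger_gap: -0.001
gripper_force: 5.8
```

Call:
servo_tool([
  [[0,0,0,0,0,0.0005,-1],[0,0,0,0,0,0,-1],[0,0,0,0,0,0,-1]],
])

```text
t: 25.45
tcp_pos: [0.529, 0.0302, 0.0831]
tool_rot: [0.998, -0.064, 0.0, 0.001]
force: [-3.5, -2.3, 13.3]
finger_gap: -0.003
gripper_force: 6.1
```

```bash
python3 - <<'E'
from h import *
S=manip.snapshot("side"); cv2.imwrite("pics/s10full.png",S); W=manip.snapshot("wrist"); cv2.imwrite("pics/w10.png",W); T=manip.snapshot("top"); cv2.imwrite("pics/t10.png",T)
G=lambda i:cv2.cvtColor(i,cv2.COLOR_BGR2GRAY)
g=G(S)[160:310,250:400]
L=cv2.createLineSegmentDetector().detect(cv2.resize(g,None,fx=3,fy=3,interpolation=cv2.INTER_CUBIC))[0].reshape(-1,4)/3+[250,160,250,160]
for l in L:
    if np.hypot(l[2]-l[0],l[3]-l[1])>12: print(l.round(1).tolist())
# flow s9->s10 using strong corners on lid and the box
o=cv2.resize(G(cv2.imread("pics/s9full.png")),None,fx=3,fy=3); n=cv2.resize(G(S),None,fx=3,fy=3)
pts=np.float32([[270.5,220.3],[344.8,185.2],[379.8,225.7],[308,275.5],[288,224],[272,229]]).reshape(-1,1,2)
q,st,e=cv2.calcOpticalFlowPyrLK(o,n,pts*3,None,winSize=(25,25)); print(np.c_[pts.reshape(-1,2),q.reshape(-1,2)/3,e].round(1))
# flow in wrist of lid texture relative to fingers
s=manip.sense(); print(s["force"].round(1),s["ft_torque"].round(2))
E
```

```text
[337.8, 204.2, 327.0, 209.6]
[337.5, 160.2, 334.1, 182.2]
[308.8, 274.6, 324.9, 264.1]
[304.2, 195.8, 296.4, 173.5]
[301.0, 173.5, 301.9, 160.1]
[280.6, 181.5, 281.3, 196.8]
[324.9, 264.1, 337.0, 255.9]
[336.9, 255.5, 357.9, 241.0]
[382.4, 242.7, 395.4, 233.6]
[270.1, 239.0, 270.0, 226.5]
[285.0, 214.9, 270.4, 222.3]
[379.0, 225.1, 343.5, 186.4]
[337.4, 258.0, 349.2, 251.6]
[330.8, 266.8, 343.8, 259.5]
[271.8, 225.7, 279.7, 236.4]
[357.2, 252.2, 368.9, 245.5]
[[270.5 220.3 270.5 222.2   2.6]
 [344.8 185.2 344.4 187.2   1.3]
 [379.8 225.7 379.5 225.9   3.8]
 [308.  275.5 307.9 275.5   1. ]
 [288.  224.  288.1 225.6   1.2]
 [272.  229.  271.8 229.3   7.2]]
[-3.1 -1.2 12.3] [-0.38  0.51  0.04]
```

The lid edge is now at (270.4,222.3), giving an angle of about 0.05. The seal is compressing and the clip has not caught yet. I'll continue gently.

Call:
servo_tool([
  [[0,0,0,0,0,0.0004,-1],[0,0,0,0,0,0,-1],[0,0,0,0,0,0,-1]],
])

```text
t: 25.85
tcp_pos: [0.5289, 0.0302, 0.0827]
tool_rot: [0.998, -0.064, 0.0, 0.001]
force: [-2.4, -1.8, 12.1]
finger_gap: -0.001
gripper_force: 6.2
```

Call:
servo_tool([
  [[0,0,0,0,0,0.0004,-1],[0,0,0,0,0,0,-1],[0,0,0,0,0,0,-1]],
])

```text
t: 26.1
tcp_pos: [0.5289, 0.0301, 0.0823]
tool_rot: [0.998, -0.064, 0.0, 0.001]
force: [-2.5, -2.7, 12.8]
finger_gap: 0.001
gripper_force: 6.1
```

Call:
servo_tool([
  [[0,0,0,0,0,0.0004,-1],[0,0,0,0,0,0,-1],[0,0,0,0,0,0,-1]],
])

```text
t: 26.35
tcp_pos: [0.529, 0.0301, 0.0819]
tool_rot: [0.998, -0.064, 0.0, 0.001]
force: [-3.5, -2.5, 11.8]
finger_gap: -0.004
gripper_force: 5.9
```

Call:
servo_tool([
  [[0,0,0,0,0,0.0004,-1],[0,0,0,0,0,0,-1],[0,0,0,0,0,0,-1]],
])

```text
t: 26.6
tcp_pos: [0.5289, 0.03, 0.0814]
tool_rot: [0.998, -0.064, 0.0, 0.001]
force: [-2.8, -2.5, 11.6]
finger_gap: -0.002
gripper_force: 5.7
```

Call:
servo_tool([
  [[0,0,0,0,0,0.0004,-1],[0,0,0,0,0,0,-1],[0,0,0,0,0,0,-1]],
])

```text
t: 26.85
tcp_pos: [0.5289, 0.03, 0.0809]
tool_rot: [0.998, -0.064, 0.0, 0.001]
force: [-3.4, -2.7, 11.8]
finger_gap: 0.0
gripper_force: 5.6
```

Call:
servo_tool([
  [[0,0,0,0,0,0.0004,-1],[0,0,0,0,0,0,-1],[0,0,0,0,0,0,-1]],
])

```text
t: 27.1
tcp_pos: [0.5289, 0.03, 0.0806]
tool_rot: [0.998, -0.063, 0.0, 0.001]
force: [-3.1, -1.9, 11.6]
finger_gap: -0.002
gripper_force: 5.7
```

Call:
servo_tool([
  [[0,0,0,0,0,0.0004,-1],[0,0,0,0,0,0,-1],[0,0,0,0,0,0,-1]],
])

```text
t: 27.35
tcp_pos: [0.5289, 0.03, 0.0802]
tool_rot: [0.998, -0.064, 0.0, 0.001]
force: [-3.0, -3.1, 11.4]
finger_gap: -0.0
gripper_force: 5.8
```

Call:
servo_tool([
  [[0,0,0,0,0,0.0004,-1],[0,0,0,0,0,0,-1],[0,0,0,0,0,0,-1]],
])

```text
t: 27.6
tcp_pos: [0.5289, 0.0299, 0.0798]
tool_rot: [0.998, -0.064, 0.0, 0.001]
force: [-2.8, -2.8, 11.3]
finger_gap: -0.001
gripper_force: 5.9
```

Call:
servo_tool([
  [[0,0,0,0,0,0.0004,-1],[0,0,0,0,0,0,-1],[0,0,0,0,0,0,-1]],
])

```text
t: 27.85
tcp_pos: [0.529, 0.0299, 0.0794]
tool_rot: [0.998, -0.064, 0.0, 0.001]
force: [-3.2, -3.0, 11.6]
finger_gap: -0.004
gripper_force: 5.8
```

Call:
servo_tool([
  [[0,0,0,0,0,0.0004,-1],[0,0,0,0,0,0,-1],[0,0,0,0,0,0,-1]],
])

```text
t: 28.1
tcp_pos: [0.5289, 0.0299, 0.079]
tool_rot: [0.998, -0.063, 0.0, 0.001]
force: [-3.0, -2.9, 11.9]
finger_gap: 0.0
gripper_force: 5.7
```

```bash
cat >> h.py <<'E'
def lidedge(S):
    g=cv2.cvtColor(S,cv2.COLOR_BGR2GRAY)[160:310,250:400]
    L=cv2.createLineSegmentDetector().detect(cv2.resize(g,None,fx=3,fy=3,interpolation=cv2.INTER_CUBIC))[0].reshape(-1,4)/3+[250,160,250,160]
    return [l.round(1).tolist() for l in L if np.hypot(l[2]-l[0],l[3]-l[1])>12 and (min(l[0],l[2])<272 or abs(max(l[0],l[2])-379)<3)]
E
python3 - <<'E'
from h import *
S=manip.snapshot("side"); cv2.imwrite("pics/s11full.png",S); W=manip.snapshot("wrist"); cv2.imwrite("pics/w11.png",W)
print(lidedge(S))
G=lambda i:cv2.resize(cv2.cvtColor(i,cv2.COLOR_BGR2GRAY),None,fx=3,fy=3)
pts=np.float32([[270.4,222.3],[344.4,187.2],[379.5,225.9],[288,225.6]]).reshape(-1,1,2)
q,st,e=cv2.calcOpticalFlowPyrLK(G(cv2.imread("pics/s10full.png")),G(S),pts*3,None,winSize=(25,25)); print(np.c_[pts.reshape(-1,2),q.reshape(-1,2)/3,e].round(1))
cw=manip.camera_info("wrist"); 
for z in (.091,.101): print("tongue px",[proj(cw,np.r_[c+x*X+y*Y,z]).round(1).tolist() for x in (-.084,-.09) for y in (-.015,.015)])
for n in ("w7","w10","w11"):
    w=cv2.cvtColor(cv2.imread(f"pics/{n}.png"),cv2.COLOR_BGR2GRAY); print(n,[w[r,308:360:3].tolist() for r in (195,215)])
E
```

```text
[[270.2, 238.1, 269.9, 225.2], [284.2, 216.4, 270.1, 223.4], [378.7, 225.1, 343.6, 188.0]]
[[270.4 222.3 270.4 223.5   4.2]
 [344.4 187.2 344.2 188.3   1.2]
 [379.5 225.9 379.4 226.    1.7]
 [288.  225.6 287.  225.9   1.6]]
tongue px [[328.4, 231.2], [324.4, 289.7], [341.9, 231.2], [337.2, 289.7]]
tongue px [[333.5, 241.2], [329.0, 302.9], [347.9, 241.1], [342.6, 302.8]]
w7 [[105, 105, 105, 99, 150, 93, 108, 120, 116, 120, 119, 118, 115, 115, 114, 115, 115, 116], [103, 105, 102, 68, 55, 45, 37, 41, 30, 38, 115, 116, 118, 118, 116, 115, 117, 113]]
w10 [[106, 108, 106, 106, 101, 108, 118, 120, 117, 117, 115, 117, 114, 115, 114, 118, 117, 118], [105, 106, 107, 105, 96, 83, 85, 70, 25, 27, 44, 119, 118, 119, 119, 120, 118, 118]]
w11 [[106, 106, 109, 110, 101, 115, 114, 115, 115, 117, 119, 118, 118, 117, 118, 116, 116, 117], [109, 107, 106, 107, 94, 118, 118, 84, 61, 30, 70, 119, 116, 117, 116, 118, 117, 118]]
```

Call:
servo_tool([
  [[0,0,0,0,0,0.0004,-1],[0,0,0,0,0,0,-1],[0,0,0,0,0,0,-1]],
])

```text
t: 28.45
tcp_pos: [0.5289, 0.0299, 0.0785]
tool_rot: [0.998, -0.063, 0.0, 0.001]
force: [-3.6, -3.4, 11.3]
finger_gap: 0.001
gripper_force: 5.6
```

Call:
servo_tool([
  [[0,0,0,0,0,0.0004,-1],[0,0,0,0,0,0,-1],[0,0,0,0,0,0,-1]],
])

```text
t: 28.7
tcp_pos: [0.5289, 0.0298, 0.0782]
tool_rot: [0.998, -0.063, 0.0, 0.001]
force: [-2.4, -4.1, 11.6]
finger_gap: -0.001
gripper_force: 5.8
```

Call:
servo_tool([
  [[0,0,0,0,0,0.0004,-1],[0,0,0,0,0,0,-1],[0,0,0,0,0,0,-1]],
])

```text
t: 28.95
tcp_pos: [0.5289, 0.0298, 0.0779]
tool_rot: [0.998, -0.063, 0.0, 0.001]
force: [-2.3, -3.5, 11.4]
finger_gap: 0.005
gripper_force: 6.1
```

Call:
servo_tool([
  [[0,0,0,0,0,0.0004,-1],[0,0,0,0,0,0,-1],[0,0,0,0,0,0,-1]],
])

```text
t: 29.2
tcp_pos: [0.5289, 0.0298, 0.0775]
tool_rot: [0.998, -0.063, 0.0, 0.001]
force: [-3.0, -2.7, 12.9]
finger_gap: -0.003
gripper_force: 6.3
```

Call:
servo_tool([
  [[0,0,0,0,0,0.0004,-1],[0,0,0,0,0,0,-1],[0,0,0,0,0,0,-1]],
])

```text
t: 29.45
tcp_pos: [0.5289, 0.0298, 0.0771]
tool_rot: [0.998, -0.063, 0.0, 0.001]
force: [-2.9, -2.9, 13.1]
finger_gap: -0.003
gripper_force: 6.4
```

Call:
servo_tool([
  [[0,0,0,0,0,0.0004,-1],[0,0,0,0,0,0,-1],[0,0,0,0,0,0,-1]],
])

```text
t: 29.7
tcp_pos: [0.5289, 0.0298, 0.077]
tool_rot: [0.998, -0.063, 0.0, 0.001]
force: [-3.2, -3.4, 13.7]
finger_gap: -0.001
gripper_force: 7.3
```

The force is now steep with little motion, so this is the hard stop, past the catch. I'll release slowly and check that the lid holds.

Call:
servo_tool([
  [[0,0,0,0,0,0.0003,-1],[0,0,0,0,0,0,-1],[0,0,0,0,0,0,-1]],
])

```text
t: 29.95
tcp_pos: [0.5289, 0.0298, 0.077]
tool_rot: [0.998, -0.063, 0.0, 0.001]
force: [-3.4, -3.3, 16.5]
finger_gap: -0.0
gripper_force: 8.3
```

Call:
servo_tool([
  [[0,0,0,0,0,-0.001,-1],[0,0,0,0,0,-0.001,-1],[0,0,0,0,0,-0.001,-1],[0,0,0,0,0,0,-1]],
])

```text
t: 30.28
tcp_pos: [0.5292, 0.0304, 0.0785]
tool_rot: [0.998, -0.064, 0.0, 0.0]
force: [-0.9, -1.1, 7.6]
finger_gap: -0.003
gripper_force: 3.4
```

Call:
servo_tool([
  [[0,0,0,0,0,-0.001,-1],[0,0,0,0,0,-0.001,-1],[0,0,0,0,0,-0.001,-1],[0,0,0,0,0,0,-1]],
])

```text
t: 30.62
tcp_pos: [0.5289, 0.0309, 0.0807]
tool_rot: [0.998, -0.064, -0.0, -0.0]
force: [-0.8, -0.9, 0.2]
finger_gap: -0.001
gripper_force: 0.0
```

```bash
python3 - <<'E'
from h import *
S=manip.snapshot("side"); cv2.imwrite("pics/s12full.png",S); W=manip.snapshot("wrist"); cv2.imwrite("pics/w12.png",W); s=manip.sense(); print(s["t"],s["force"],s["tcp_pos"])
print(lidedge(S))
G=lambda i:cv2.resize(cv2.cvtColor(i,cv2.COLOR_BGR2GRAY),None,fx=3,fy=3)
pts=np.float32([[270.4,223.5],[344.2,188.3],[379.4,226]]).reshape(-1,1,2)
q,st,e=cv2.calcOpticalFlowPyrLK(G(cv2.imread("pics/s11full.png")),G(S),pts*3,None,winSize=(25,25)); print(np.c_[pts.reshape(-1,2),q.reshape(-1,2)/3,e].round(1))
w=cv2.cvtColor(W,cv2.COLOR_BGR2GRAY); print([w[r,308:360:3].tolist() for r in (195,215)])
E
```

```text
30.7167 [-0.80485907 -0.08981783 -0.35312745] [0.52882718 0.03087623 0.08067376]
[[359.3, 240.5, 379.8, 226.2], [270.2, 239.0, 269.9, 225.2], [284.2, 216.5, 270.5, 223.3], [378.7, 225.1, 355.6, 200.7], [271.4, 227.2, 300.4, 265.6]]
[[2.704e+02 2.235e+02 2.703e+02 2.238e+02 2.200e+00]
 [3.442e+02 1.883e+02 3.441e+02 1.883e+02 6.000e-01]
 [3.794e+02 2.260e+02 3.794e+02 2.260e+02 3.000e-01]]
[[107, 107, 107, 105, 105, 99, 116, 117, 115, 119, 116, 117, 114, 118, 116, 116, 116, 118], [106, 108, 105, 109, 96, 76, 82, 83, 32, 32, 117, 114, 117, 116, 117, 117, 120, 119]]
```

At TCP z 0.0807 the force is zero, where the seal would push about 11 N on an unlatched lid. The lid edge has not moved either, so the clip holds. I'll retreat clear and check again.

Call:
servo_tool([
  [[0,0,0,0,0,-0.005,-1],[0,0,0,0,0,-0.015,-1],[0,0,0,0,0,-0.03,-1],[0,0,0,0,0,-0.035,-1],[0,0,0,0,0,-0.035,-1],[0,0,0,0,0,-0.02,-1],[0,0,0,0,0,0,-1],[0,0,0,0,0,0,-1]],
])

```text
t: 31.38
tcp_pos: [0.5295, 0.0307, 0.2224]
tool_rot: [0.998, -0.064, 0.002, 0.0]
force: [-0.7, 0.9, -0.3]
finger_gap: 0.001
gripper_force: 0.0
```

Call:
servo_tool([
  [[0,0,0,0,0,0,-1],[0,0,0,0,0,0,-1],[0,0,0,0,0,0,-1],[0,0,0,0,0,0,-1]],
])

```text
t: 31.72
tcp_pos: [0.5282, 0.0308, 0.2196]
tool_rot: [0.998, -0.064, -0.001, -0.0]
force: [0.3, 0.0, 0.2]
finger_gap: -0.005
gripper_force: 0.0
```

```bash
python3 - <<'E'
from h import *
S=manip.snapshot("side"); s=manip.sense(); print(s["t"],s["force"].round(2),s["tcp_pos"].round(4))
print(lidedge(S))
G=lambda i:cv2.resize(cv2.cvtColor(i,cv2.COLOR_BGR2GRAY),None,fx=3,fy=3)
pts=np.float32([[270.3,223.8],[344.1,188.3],[379.4,226]]).reshape(-1,1,2)
q,st,e=cv2.calcOpticalFlowPyrLK(G(cv2.imread("pics/s12full.png")),G(S),pts*3,None,winSize=(25,25)); print(np.c_[pts.reshape(-1,2),q.reshape(-1,2)/3,e].round(1))
E
```

```text
31.7667 [-0.14  0.   -0.01] [0.5284 0.0308 0.2198]
[[270.2, 243.1, 270.0, 224.8], [381.7, 228.3, 355.4, 200.5]]
[[270.3 223.8 273.1 222.3  10.5]
 [344.1 188.3 344.  188.5   4. ]
 [379.4 226.  381.7 228.6   7.4]]
```

The lid edge has not moved with the tool 140 mm away: the tracked shifts run along the edge only. The lid is latched, so I'm handing in.

```bash
python3 -c "
from station import manip
print(manip.sign_off())"
```

```text
the job is handed in; nothing more can be done
None
```

The jar was set down upright in the empty half, the lid was pressed shut with about 17 N at most and stayed shut when I let go, and I handed the job in at about 32 s; the final judgement was not reported back.

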